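Change the coffee tin for the tea tin at the back of the sideboard rack

ROBOT

A 6-joint arm with a two-finger parallel gripper is mounted at the origin on the work surface. World frame = base frame: x ahead of the robot, y to its left, z up, the work surface at z = 0. Lengths are in m, angles in rad, forces in N, time in s.
With the tool pointing down it reaches from about 0.225 to 0.875 m from the base axis. Payload 3.4 kg.
Tool frame: the origin (TCP) lies on the centre line of the jaws, within the pads' length; the fingertips stand 17 mm ahead of it and the grasp point (between the pads) lies 2 mm behind it (manip.finger_overhang is the distance from the TCP to the fingertips, in m); y points along the fingers, x is the direction in which the jaws open and shut, and the axes are right-handed (so a half turn about y gives the same grasp; the last joint's range is limited). The gripper opens to 85 mm and grips with 20 to 120 N. Pads are 22 mm wide; open, the fingers measure 114 mm over their backs; the gripper's body (76 mm by 85 mm) begins 54 mm behind the grasp point. The pads swing forward as they close: fully open they stand 13 mm farther back than shut.
Start: joints at [1.175, 0.276, 1.505, -0, 1.361, -0.121], TCP at [0.156, 0.553, 0.248] pointing down, gripper open.
Joint ranges: [-2.89, 2.89], [-0.75, 2.08], [0.22, 2.7], [-1.18, 4.32], [0.11, 2.71], [-2.7, 2.7]. Speed limits (rad/s): [2.57, 2.57, 3.14, 3.14, 3.14, 3.14].

INTERFACE

Orientations are given as a unit quaternion [w, x, y, z].
In Python, from rig import manip gives the robot as it stands.
- The arm moves only by the tool arm_command, never from a script. Its argument "commands" is a list of rows, each a list of 3 entries, a list of its own where there are three numbers: the finger opening in cm, from 0 to 8.54, then the shift along the world's x, y, z in cm, then the turn about the world's z in rad. A call has 1 to 12 rows; each row shifts and turns the commanded pose from where the row before left it; what a row does not reach is not made up. A row lasts 1/10 s, in which the tool goes at most 50 mm and 8.59 degrees, less where a joint would pass 70% of its speed; a pose out of reach is approached as far as the arm can. A call with a gripper value outside its range is refused whole. The fingers move at their own pace and stop on an object; "grip_force" is the grip in N (left out, the last holds). Time passes only in rows, so rows that do not move let the fingers close. It gives the time, the measured TCP pose, the force and the opening at its end, in the units of the state.
- manip.get_state(): the state, without advancing time (a new reading comes with each control period).
- manip.get_image(name): name is "side" or "top" or "wrist"; returns a dict with "pixels" (480x640x3 uint8, red, green, blue), "range_z" (480x640 float32, m along the optical axis (not along the pixel's ray), 0 where there is no reading), "intrinsics" (3x3 intrinsics, pixels), "R" (3x3) and "t" (3): a world point X has camera coordinates R X + t. Camera axes: x right, y down, z forward; pixel columns grow to the right and rows downward; lengths in m; the calibration is good to about 2 mm. A picture is of the moment at which its call begins.
- manip.sign_off(): hands the job in, once; it reports no verdict.
The state is a dict: "clock": time; "qpos": joint angles; "qd": joint speeds; "effort": joint torques, N m; "position": TCP position; "ee_rot": TCP orientation; "contact_force": force on the tool from outside, world axes, zero at the start; "moment": the same for the moment, N m; "width": finger opening in m.
Only numpy, scipy, OpenCV 4.12 (cv2) and the standard library are available. Lean on these libraries where they do the work, as an engineer would, in place of code of your own. Each camera call takes 0.05 s, during which the arm holds its last target.

TASK

Change the sideboard over from coffee to tea. First stand the tall canister and the tall square tin, which block the front of the rack, upright on the empty serving tray; then fetch the low round tea tin from behind them and set it on the cork coaster by the teapot, then put the low square coffee tin away in the place in the rack where the tea tin was, and last put the two tall ones back, each where it stood. Keep everything upright, set each thing down without dropping it, and do not disturb the sugar bowl and the toothpick cup that flank the tea tin.

Things in the scene. Friction and masses are not known exactly. Their poses are not given: they have to be found in the camera images.
- rack: Fixed bamboo rack, 190 (x) x 220 (y) x 22 mm, walls 6 mm; origin: centre of underside, inner floor 8 mm above. Its +x points away from the robot, within 0.12 rad. Front row (the two tall things) near x = -40, y = +46 and -46 mm; back row near x = +35 mm: tea tin at y = 0, sugar bowl and toothpick cup at y = +70 and -70 mm, either way round. Place for the coffee tin: x = +35 mm, y = 0.
- empty_tray: Fixed empty serving tray of dark wood, 300 (its x, away from the robot) x 170 (its y) x 14 mm; origin at the centre of its underside, floor 6 mm above it, rim 6 mm wide. The side area for the two tall things; it lies to the left or the right of the rack.
- tea_tray: The like fixed tray on the other side of the rack, 300 (x) x 170 (y) x 14 mm, floor 6 mm above its origin (centre of underside). A clay teapot, 88 mm across (145 mm along y over spout and handle), top 96 mm above the table, is fixed at its x = +98 mm. Coaster and coffee tin stand near x = +10 and -90 mm, either way round.
- coaster: Fixed round cork coaster, 84 mm in diameter, 5 mm thick, on the floor of the tea tray; origin at the centre of its underside (top 5 mm above).
- canister: Loose tall round white ceramic canister with a flat pale wooden lid, 62 mm in diameter, 150 mm high, about 0.4 kg; origin at the centre of its underside, z up along its axis. In the front row of the rack, left or right.
- tall_tin: Loose tall square steel tin, 58 x 58 x 140 mm with a round dark screw cap of 42 mm diameter on top (152 mm high in all), about 0.35 kg; origin at the centre of its underside, x and y along its sides, z up. In the front row of the rack, beside the canister.
- tea_tin: Loose low round aluminium tea tin, 60 mm in diameter (lid 61 mm), 65 mm high, about 0.18 kg; origin at the centre of its underside, z up. At the start in the middle of the back row of the rack, about 12 mm behind the tall things and some 14 mm from its neighbours.
- coffee_tin: Loose low square aluminium coffee tin, 56 x 56 mm (lid 58 x 58 mm), 64 mm high, about 0.22 kg; origin at the centre of its underside, x and y along its sides, z up. At the start on the tea tray.
- sugar_bowl: Loose small white sugar bowl with a knobbed lid, 52 mm in diameter, 63 mm high; origin at the centre of its underside. In the back row of the rack at one side of the tea tin; it stays there.
- pick_cup: Loose small open wooden cup with toothpicks, 52 mm in diameter, 66 mm high with the picks; origin at the centre of its underside. In the back row at the other side of the tea tin; it stays there.
Mind the look-alikes: they are no part of the job. What is shaped like the coffee_tin but green, purple or yellow is not meant.

How it is judged:
By the outcome, as a careful person would: the job done as asked, in the order asked, and still so for the second after the job is handed in, with the robot touching nothing.
It also fails if it takes over 136 s, if anything falls off the work surface, if the arm or the gripper's body presses on something with over 40 N, if the wrist force passes 120 N, or if a joint passes its speed limit or range.

## Working session

There is one attempt and no reset: what is moved stays moved. The work goes in short steps, Python scripts to look and compute and a tool call to move; the robot and the scene stay as the last step left them, time stands still between calls to the robot, and variables do not carry over. Pictures are saved under pics/ and viewed, and the job is handed in when it is done.

Besides the shell and the picture viewer there is one more tool, called after ">>>" by a JSON object that holds its "op" and its "data". arm_command: Moves the arm, as the interface text tells. Its arguments: {"type":"object","properties":{"commands":{"type":"array"},"grip_force":{"type":"number"}},"required":["commands"]}

```bash
ls; mkdir -p pics
python3 - <<'E'
from rig import manip
import cv2,numpy as np
s=manip.get_state();print({k:np.round(v,3) for k,v in s.items()})
print(manip.finger_overhang)
for n in ["top","side","wrist"]:
    d=manip.get_image(n)
    cv2.imwrite(f"pics/{n}0.png",d["pixels"][:,:,::-1])
    np.savez(f"{n}0.npz",**d)
    R,t=d["R"],d["t"];print(n,np.round(d["intrinsics"],1).tolist(),"cam pos",np.round(-R.T@t,3),"fwd",np.round(R[2],3))
E
```

```text
pics
{'clock': np.float64(0.0), 'qpos': array([ 1.175,  0.277,  1.506,  0.   ,  1.361, -0.121]), 'qd': array([-0.   ,  0.   , -0.001, -0.   , -0.   ,  0.   ]), 'effort': array([ 0.0000e+00, -4.1678e+01, -2.4581e+01,  1.0000e-03,  1.1000e-02,
       -0.0000e+00]), 'position': array([0.156, 0.553, 0.247]), 'ee_rot': array([-0.563,  0.564,  0.426, -0.427]), 'contact_force': array([ 0.122, -0.09 ,  1.024]), 'moment': array([ 0.015, -0.014, -0.037]), 'width': np.float64(0.085)}
0.017
top [[443.0, 0.0, 310.2], [0.0, 443.0, 241.5], [0.0, 0.0, 1.0]] cam pos [0.366 0.172 1.01 ] fwd [ 0.091  0.003 -0.996]
side [[573.8, 0.0, 315.2], [0.0, 573.8, 236.9], [0.0, 0.0, 1.0]] cam pos [-0.013 -0.734  0.785] fwd [ 0.369  0.716 -0.592]
wrist [[340.8, 0.0, 316.7], [0.0, 340.8, 239.3], [0.0, 0.0, 1.0]] cam pos [0.077 0.575 0.373] fwd [ 0.305 -0.089 -0.948]
```

View pics/top0.png

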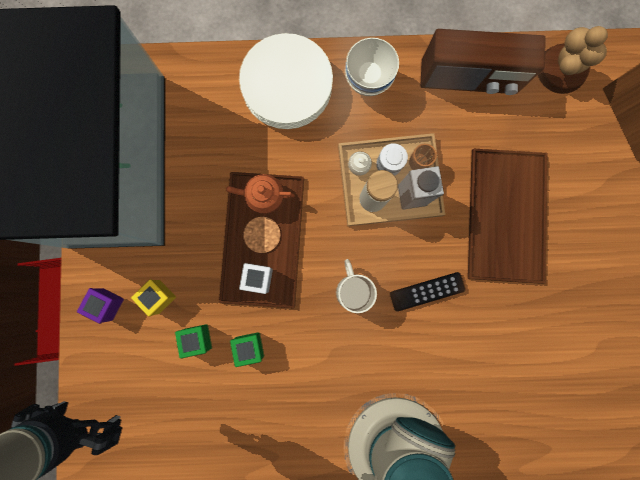

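View pics/side0.png

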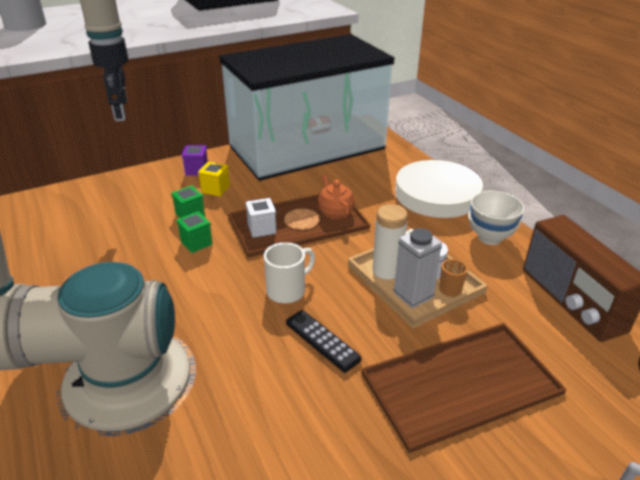

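View pics/wrist0.png

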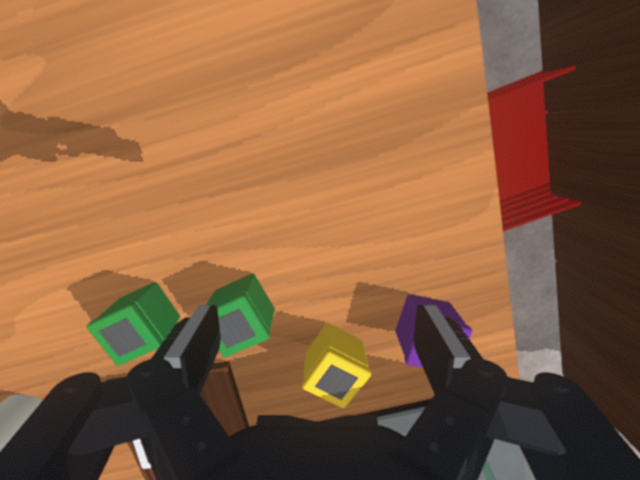

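```bash
cat > h.py <<'E'
import numpy as np,cv2
def load(n):
    d=np.load(n);return {k:d[k] for k in d}
def world(d):
    K,R,t=d["intrinsics"],d["R"],d["t"];h,w=d["range_z"].shape
    u,v=np.meshgrid(np.arange(w),np.arange(h))
    z=d["range_z"]
    c=np.stack([(u-K[0,2])/K[0,0]*z,(v-K[1,2])/K[1,1]*z,z],-1)
    return (c-t)@R
def plane(d,uv,z):
    K,R,t=d["intrinsics"],d["R"],d["t"];uv=np.atleast_2d(uv).astype(float)
    r=np.stack([(uv[:,0]-K[0,2])/K[0,0],(uv[:,1]-K[1,2])/K[1,1],np.ones(len(uv))],-1)@R
    o=-R.T@t
    return (o+r*((z-o[2])/r[:,2])[:,None])[:,:2]
def proj(d,X):
    c=np.atleast_2d(X)@d["R"].T+d["t"];p=c@d["intrinsics"].T
    return p[:,:2]/p[:,2:]
def band(d,lo,hi,box):
    W=world(d);x0,x1,y0,y1=box
    m=(W[...,2]>lo)&(W[...,2]<hi)&(d["range_z"]>0)&(W[...,0]>x0)&(W[...,0]<x1)&(W[...,1]>y0)&(W[...,1]<y1)
    return m.astype(np.uint8)
def blobs(d,lo,hi,box,zp,minA=60):
    m=band(d,lo,hi,box);W=world(d)
    out=[]
    for c in cv2.findContours(m,cv2.RETR_EXTERNAL,cv2.CHAIN_APPROX_NONE)[0]:
        if cv2.contourArea(c)<minA: continue
        mm=np.zeros_like(m);cv2.drawContours(mm,[c],-1,1,-1);mm&=m
        p=(plane(d,c.reshape(-1,2),zp)*1000).astype(np.float32)
        (cx,cy),r=cv2.minEnclosingCircle(p);rc=cv2.minAreaRect(p)
        uv=cv2.moments(c);uv=(uv['m10']/uv['m00'],uv['m01']/uv['m00'])
        out.append(dict(uv=np.round(uv,1),cen=np.round(plane(d,uv,zp)[0]*1000,1),mec=np.round((cx,cy,2*r),1),rect=[np.round(rc[0],1),np.round(rc[1],1),round(rc[2],1)],z=round(float(np.median(W[...,2][mm>0]))*1000,1),col=np.median(d["pixels"][mm>0],0)))
    return out
E
python3 - <<'E'
from h import *
d=load("top0.npz");W=world(d)
for n,(u,v) in dict(table=(450,330),rackrimL=(342,160),rackfloor=(400,205),can=(382,186),tin=(428,180),tinbody=(410,190),tea=(393,157),sug=(360,160),cup=(424,155),emp=(509,216),coff=(256,278),coast=(262,235),pot=(262,190),ttray=(230,280),mug=(355,292),bowl=(372,45),plate=(286,80)).items(): print(n,np.round(W[v,u]*1000))
box=(.2,.9,-.4,.6)
for nm,lo,hi,zp in [("tall",.152,.175,.158),("tinbody",.138,.152,.148),("low",.062,.08,.072)]:
    print(nm)
    for b in blobs(d,lo,hi,box,zp): print(b)
E
```

```text
table [ 251. -133.    2.]
rackrimL [641.  97.  21.]
rackfloor [536. -32.   9.]
can [549.  31. 158.]
tin [558. -59. 159.]
tinbody [548. -33. 116.]
tea [630.  -9.  73.]
sug [626.  62.  73.]
cup [636. -79.  63.]
emp [ 504. -281.    4.]
coff [378. 291.  72.]
coast [476. 283.  15.]
pot [562. 273.  94.]
ttray [376. 359.   3.]
mug [341.  77.   6.]
bowl [884.  26.  74.]
plate [825. 219.  42.]
tall
{'uv': array([428.2, 180.8]), 'cen': array([556.9, -59.3]), 'mec': array([557.2, -59. ,  43.3]), 'rect': [array([557.5, -58.9]), array([40. , 40.8]), 42.2], 'z': 159.1, 'col': array([89., 84., 79.])}
{'uv': array([382.2, 184.6]), 'cen': array([551.9,  30.7]), 'mec': array([551.7,  30.7,  60.7]), 'rect': [array([552.1,  30.6]), array([59.1, 58.1]), 24.0], 'z': 156.7, 'col': array([193., 154., 103.])}
{'uv': array([136.5, 142.5]), 'cen': array([650.9, 511.8]), 'mec': array([663.5, 555.9, 416.4]), 'rect': [array([654.7, 513.2]), array([ 89.1, 416.3]), 78.4], 'z': 163.5, 'col': array([88., 95., 90.])}
tinbody
{'uv': array([426.4, 182.2]), 'cen': array([556.4, -58.4]), 'mec': array([555.9, -57.5,  82.3]
[... 1855 characters left out ...]
08.2]), array([ 23.3, 404.4]), 87.5], 'z': 71.1, 'col': array([86., 93., 89.])}
{'uv': array([563.6,  60.8]), 'cen': array([ 835.5, -394.2]), 'mec': array([ 836.1, -397.3,   57.5]), 'rect': [array([ 836.2, -394.2]), array([17.2, 57.4]), 88.4], 'z': 71.1, 'col': array([130., 101.,  66.])}
{'uv': array([469.2,  76.1]), 'cen': array([ 806.9, -184.8]), 'mec': array([ 832.9, -209.1,  240.3]), 'rect': [array([ 807.6, -199.3]), array([239.9,  71.5]), 69.1], 'z': 70.3, 'col': array([61., 46., 43.])}
{'uv': array([373.3,  58.2]), 'cen': array([854.6,  23.8]), 'mec': array([835.4,  30.3, 115.4]), 'rect': [array([836. ,  30.7]), array([108.1, 112.6]), 87.9], 'z': 69.7, 'col': array([156., 152., 136.])}
```

Run:
```python
from h import *
d=load("top0.npz")
a=d["pixels"][120:320,200:560,::-1]
cv2.imwrite("pics/crop0.png",cv2.resize(a,(792,440),interpolation=cv2.INTER_CUBIC))
```

```text
(no output)
```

View pics/crop0.png

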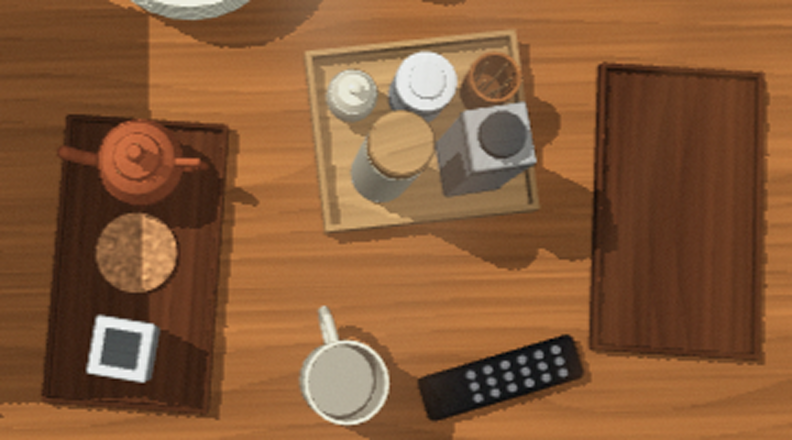

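Run:
```python
from h import *
from scipy.spatial.transform import Rotation as Ro
q=[-0.563,0.564,0.426,-0.427]
print(np.round(Ro.from_quat(q[1:]+q[:1]).as_matrix(),3))
d=load("top0.npz");s=load("side0.npz");W=world(d)
hsv=cv2.cvtColor(d["pixels"],cv2.COLOR_RGB2HSV)
# rack rim by height
m=band(d,.016,.030,(.45,.75,-.15,.13));p=(plane(d,np.argwhere(m)[:,::-1],.022)*1000).astype(np.float32)
print("rack rim",m.sum(),cv2.minAreaRect(p))
# trays by dark colour
for nm,(u0,u1,v0,v1) in dict(emp=(455,560,135,300),tea=(205,318,160,318)).items():
    g=np.zeros(m.shape,np.uint8);sub=hsv[v0:v1,u0:u1];g[v0:v1,u0:u1]=(sub[...,2]<105)
    g=cv2.morphologyEx(g,cv2.MORPH_OPEN,np.ones((3,3)))
    c=max(cv2.findContours(g,cv2.RETR_EXTERNAL,cv2.CHAIN_APPROX_NONE)[0],key=cv2.contourArea)
    pp=(plane(d,c.reshape(-1,2),.014)*1000).astype(np.float32);print(nm,cv2.contourArea(c),cv2.minAreaRect(pp))
    m2=band(d,.010,.020,(.3,.68,-.4,-.18) if nm=="emp" else (.3,.68,.17,.4));
    p=(plane(d,np.argwhere(m2)[:,::-1],.014)*1000).astype(np.float32);print("  rim",m2.sum(),cv2.minAreaRect(p))
# coaster colour
g=np.zeros(m.shape,np.uint8);g[205:262,235:290]=(hsv[205:262,235:290,2]>125)
c=max(cv2.findContours(g,cv2.RETR_EXTERNAL,cv2.CHAIN_APPROX_NONE)[0],key=cv2.contourArea)
pp=(plane(d,c.reshape(-1,2),.011)*1000).astype(np.float32);print("coaster",cv2.fitEllipse(pp),cv2.minEnclosingCircle(pp))
print("SIDE")
for nm,lo,hi,zp,b in [("tall",.152,.175,.159,(.5,.6,-.12,.1)),("tinbody",.138,.155,.148,(.5,.6,-.12,-.0)),("low",.062,.08,.073,(.58,.68,-.13,.1)),("coffee",.062,.08,.070,(.3,.45,.24,.35))]:
    print(nm)
    for b in blobs(s,lo,hi,b,zp,20): print(b)
# coaster in side
hs=cv2.cvtColor(s["pixels"],cv2.COLOR_RGB2HSV);print(proj(s,[[.476,.283,.011]]),hs[217,302])
```

```text
[[ 0.272 -0.    -0.962]
 [ 0.962 -0.002  0.272]
 [-0.002 -1.    -0.   ]]
rack rim 1108 ((594.9457397460938, -12.835731506347656), (190.5325164794922, 220.1665496826172), 4.397946357727051)
emp 9852.0 ((505.28814697265625, -272.6446533203125), (176.4294891357422, 300.0459289550781), 84.8077163696289)
  rim 1084 ((505.78228759765625, -274.797607421875), (170.72775268554688, 299.2300720214844), 84.79644775390625)
tea 8378.5 ((464.28375244140625, 294.66424560546875), (199.2019805908203, 303.0415344238281), 86.4547348022461)
  rim 1435 ((467.44573974609375, 284.22314453125), (169.5689697265625, 298.92431640625), 84.42607116699219)
coaster ((477.00201416015625, 283.0466003417969), (77.63628387451172, 79.87553405761719), 46.74406433105469) ((477.9787292480469, 284.0376281738281), 41.22331237792969)
SIDE
tall
{'uv': array([421.1, 235.7]), 'cen': array([553.5, -62.8]), 'mec': array([553.6, -62.5,  51.9]), 'rect': [array([553.4, -62.4]), array([50.9, 40.4]), 53.4], 'z': 159.9, 'col': array([100., 100., 104.])}
{'uv': array([392.1, 213. ]), 'cen': array([547.4,  24.8]), 'mec': array([546.9,  24
[... 292 characters left out ...]
4, 'col': array([139., 137., 140.])}
low
{'uv': array([454.4, 267.2]), 'cen': array([627.6, -86. ]), 'mec': array([626.9, -85.9,  59.3]), 'rect': [array([627.4, -86.2]), array([59.2, 48.3]), 50.7], 'z': 67.4, 'col': array([157., 103.,  60.])}
{'uv': array([443.6, 250.3]), 'cen': array([642.4, -32.6]), 'mec': array([639.4, -29.6,  55.5]), 'rect': [array([643.2, -32.9]), array([55.5, 12.6]), 48.0], 'z': 70.0, 'col': array([230., 224., 224.])}
coffee
{'uv': array([260.3, 207.3]), 'cen': array([374.6, 288.6]), 'mec': array([375.7, 289.6,  83.5]), 'rect': [array([374.9, 288.7]), array([69.7, 58.9]), 79.0], 'z': 70.2, 'col': array([200. , 196.5, 201. ])}
[[301.98901467 218.48423301]] [ 13 137 160]
```

>>> {"op": "arm_command", "data": {"commands": [[8.5,[2,-3,0],-0.06],[8.5,[2,-3,0],-0.06],[8.5,[2,-3,0],-0.06],[8.5,[2,-3,0],-0.06],[8.5,[2,-3,0],-0.06],[8.5,[2,-3,0],-0.06],[8.5,[2,-3,0],-0.06],[8.5,[2,-3,0],-0.06],[8.5,[2,-3,0],-0.06],[8.5,[2,-3,0],-0.06]], "grip_force": 40}}

```text
clock: 1.15
position: [0.3565, 0.2521, 0.2482]
ee_rot: [0.665, -0.665, -0.24, 0.24]
contact_force: [0.3, 1.0, -0.8]
width: 0.0852
```

>>> {"op": "arm_command", "data": {"commands": [[8.5,[2,-3.1,0],-0.057],[8.5,[2,-3.1,0],-0.057],[8.5,[2,-3.1,0],-0.057],[8.5,[2,-3.1,0],-0.057],[8.5,[2,-3.1,0],-0.057],[8.5,[2,-3.1,0],-0.057],[8.5,[2,-3.1,0],-0.057],[8.5,[2,-3.1,0],-0.057],[8.5,[2,-3.1,0],-0.057],[8.5,[2,-3.1,0],-0.057],[8.5,[0,0,0],0]]}}

```text
clock: 2.25
position: [0.5585, -0.0605, 0.2475]
ee_rot: [-0.705, 0.707, 0.043, -0.043]
contact_force: [-0.3, -0.2, -0.8]
width: 0.0848
```

```bash
cat >> h.py <<'E'
def st():
    from rig import manip
    from scipy.spatial.transform import Rotation as Ro
    s=manip.get_state();q=s["ee_rot"];R=Ro.from_quat([*q[1:],q[0]]).as_matrix()
    print("t",round(float(s["clock"]),2),"pos",np.round(s["position"]*1000,1),"jaw deg",round(np.degrees(np.arctan2(R[1,0],R[0,0])),2),"down",np.round(R[:,1],3),"F",np.round(s["contact_force"],1),"w",round(float(s["width"])*1000,1),"q",np.round(s["qpos"],2))
def snap(n,i):
    from rig import manip
    d=manip.get_image(n);np.savez(f"{n}{i}.npz",**d);cv2.imwrite(f"pics/{n}{i}.png",d["pixels"][:,:,::-1]);return d
E
python3 - <<'E'
from h import *
st();snap("wrist",1)
E
```

```text
t 2.25 pos [558.5 -60.5 247.5] jaw deg 6.96 down [ 0.001 -0.002 -1.   ] F [-0.3 -0.2 -0.8] w 84.8 q [-0.23  0.26  1.54 -0.    1.35 -0.35]
```

View pics/wrist1.png

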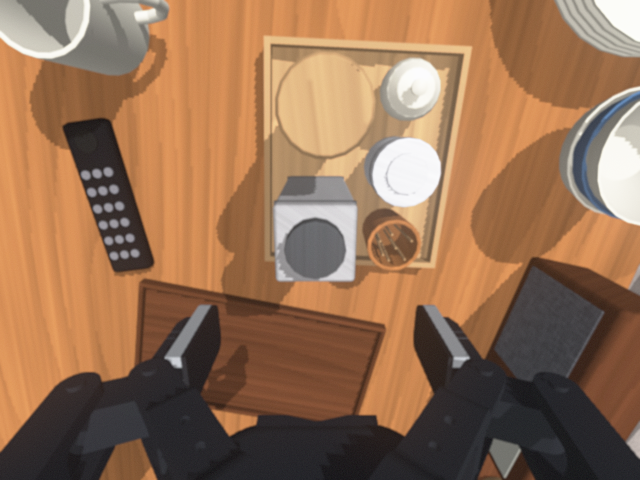

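Run:
```python
from h import *
d=load("wrist1.npz")
for nm,lo,hi,zp,b in [("cap",.154,.175,.160,(.5,.6,-.12,-.02)),("can",.150,.175,.158,(.5,.6,-.01,.1)),("tinbody",.140,.175,.148,(.5,.6,-.12,-.0)),("low",.066,.08,.073,(.58,.68,-.05,.03)),("low",.062,.08,.07,(.58,.68,-.13,.1))]:
    print(nm)
    for b in blobs(d,lo,hi,b,zp,20): print(b)
st()
```

```text
cap
{'uv': array([314.7, 249.2]), 'cen': array([556.9, -57.7]), 'mec': array([557.1, -58.4,  42.3]), 'rect': [array([557. , -58.3]), array([41.6, 40.9]), 63.4], 'z': 159.6, 'col': array([105., 105., 108.])}
can
{'uv': array([324.9, 105.6]), 'cen': array([552.1,  31.5]), 'mec': array([552.3,  30.1,  59.4]), 'rect': [array([552.3,  30.1]), array([58.7, 58.7]), 58.8], 'z': 157.5, 'col': array([227., 186., 135.])}
tinbody
{'uv': array([314.8, 241.5]), 'cen': array([556.7, -56.5]), 'mec': array([557.1, -58.3,  78.4]), 'rect': [array([556.9, -58. ]), array([57.2, 57.7]), 7.0], 'z': 148.5, 'col': array([151., 146., 146.])}
low
{'uv': array([405.6, 172.5]), 'cen': array([630.4,  -9.6]), 'mec': array([630.5, -10.7,  60.2]), 'rect': [array([630.3, -10.6]), array([59., 59.]), 55.5], 'z': 70.1, 'col': array([246., 246., 248.])}
low
{'uv': array([393.4, 244.5]), 'cen': array([633.5, -77.4]), 'mec': array([633.6, -77.9,  52.4]), 'rect': [array([633.8, -78. ]), array([50.1, 51.4]), 9.7], 'z': 67.3, 'col': array([190., 132.,  86.])}
{'uv': array([405.4, 172.3]), 'cen': array([630.9,  -9.8]), 'mec': array([631. , -10.7,  61.3]), 'rect': [array([630.8, -10.7]), array([59.5, 60.3]), 55.5], 'z': 70.1, 'col': array([246., 246., 248.])}
{'uv': array([419.1,  87.1]), 'cen': array([628.,  59.]), 'mec': array([627.9,  59. ,  13.4]), 'rect': [array([627.9,  59. ]), array([12.6, 12.9]), 56.6], 'z': 68.4, 'col': array([247., 246., 239.])}
t 2.3 pos [556.8 -58.4 247.5] jaw deg 7.06 down [-0.001  0.    -1.   ] F [ 0.2 -0.4 -0.3] w 84.9 q [-0.23  0.25  1.54 -0.    1.35 -0.35]
```

>>> {"op": "arm_command", "data": {"commands": [[8.5,[0,0,0],0]]}}

```text
clock: 2.4
position: [0.5554, -0.0563, 0.2478]
ee_rot: [0.706, -0.705, -0.044, 0.045]
contact_force: [-0.4, 0.7, -0.4]
width: 0.085
```

>>> {"op": "arm_command", "data": {"commands": [[8.5,[0.1,-0.1,-2.5],0],[8.5,[0,0,-3],0],[8.5,[0,0,-3],0],[8.5,[0,0,-2],0],[8.5,[0,0,-1.5],0],[8.5,[0,0,-1],0],[8.5,[0,0,0],0],[7,[0,0,0],0],[6.4,[0,0,0],0],[6.1,[0,0,0],0],[5.5,[0,0,0],0],[5,[0,0,0],0]]}}

```text
clock: 3.6
position: [0.5574, -0.0577, 0.1193]
ee_rot: [-0.706, 0.706, 0.045, -0.044]
contact_force: [-1.4, -0.3, 6.0]
width: 0.0578
```

>>> {"op": "arm_command", "data": {"commands": [[5,[0,0,0],0],[5,[0,0,0],0],[5,[0,0,0.5],0],[5,[0,0,1],0]]}}

```text
clock: 4.0
position: [0.5557, -0.0573, 0.1323]
ee_rot: [0.706, -0.705, -0.043, 0.046]
contact_force: [-0.5, -0.2, -3.9]
width: 0.0575
```

Run:
```python
from h import *
st();snap("side",2)
```

```text
t 4.0 pos [555.7 -57.3 132.3] jaw deg 7.21 down [-0.004  0.001 -1.   ] F [-0.5 -0.2 -3.9] w 57.5 q [-0.23  0.34  1.71  0.    1.09 -0.35]
```

View pics/side2.png

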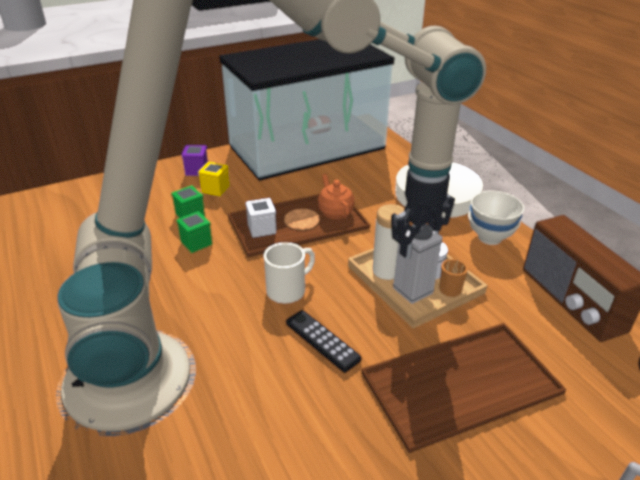

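>>> {"op": "arm_command", "data": {"commands": [[5,[0,0,2],0],[5,[0,0,2],0],[5,[0,-1,1],0],[5,[0.2,-2,0],0],[5,[0.2,-3,0],0],[5,[0.2,-3,0],0],[5,[0.2,-3,0],0],[5,[0.2,-3,0],0],[5,[0.2,-3,0],0],[5,[0.1,-2,0],0],[5,[0.1,-1.5,0],0],[5,[0.1,-0.7,0],0]]}}

```text
clock: 5.25
position: [0.5718, -0.2808, 0.1829]
ee_rot: [0.706, -0.706, -0.044, 0.044]
contact_force: [0.3, 0.2, -3.8]
width: 0.0574
```

>>> {"op": "arm_command", "data": {"commands": [[5,[0,0,-1],0],[5,[0,0,-2],0],[5,[0,0,-1.5],0],[5,[0,0,-1],0],[5,[0,0,-0.4],0],[5,[0,0,0],0]]}}

```text
clock: 5.85
position: [0.5719, -0.2787, 0.1237]
ee_rot: [0.706, -0.705, -0.044, 0.045]
contact_force: [0.1, -0.0, -3.2]
width: 0.0574
```

Run:
```python
from h import *
st();d=snap("side",3)
```

```text
t 5.85 pos [ 571.9 -278.7  123.7] jaw deg 7.26 down [-0.001  0.001 -1.   ] F [ 0.1 -0.  -3.2] w 57.4 q [-0.56  0.45  1.55  0.    1.14 -0.69]
```

View pics/side3.png

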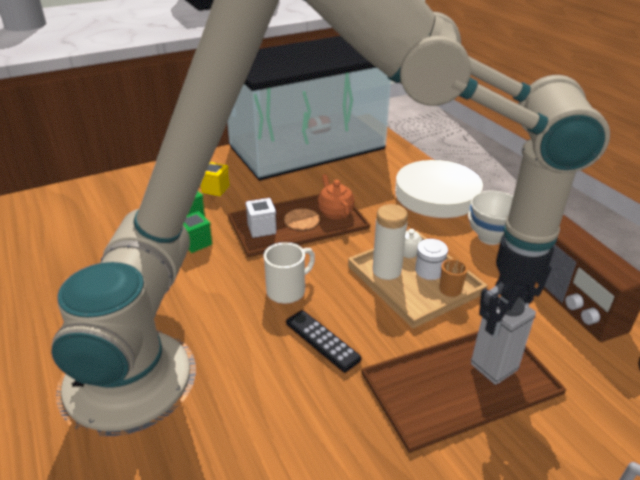

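>>> {"op": "arm_command", "data": {"commands": [[5,[0,0,-0.3],0],[5,[0,0,-0.2],0],[5,[0,0,-0.1],0],[5,[0,0,-0.1],0],[5,[0,0,0],0]]}}

```text
clock: 6.4
position: [0.5721, -0.2797, 0.1175]
ee_rot: [-0.706, 0.706, 0.045, -0.044]
contact_force: [-0.1, 0.3, -3.5]
width: 0.0578
```

>>> {"op": "arm_command", "data": {"commands": [[5,[0,0,-0.1],0],[5,[0,0,0],0]]}}

```text
clock: 6.6
position: [0.5721, -0.2797, 0.1174]
ee_rot: [-0.705, 0.706, 0.045, -0.044]
contact_force: [-2.5, 1.6, 3.9]
width: 0.0577
```

>>> {"op": "arm_command", "data": {"commands": [[5,[0,0,-0.1],0],[5,[0,0,0],0]]}}

```text
clock: 6.8
position: [0.572, -0.2797, 0.1173]
ee_rot: [-0.705, 0.706, 0.045, -0.044]
contact_force: [-3.1, 1.3, 8.8]
width: 0.0574
```

>>> {"op": "arm_command", "data": {"commands": [[6.2,[0,0,0.1],0],[6.6,[0,0,0],0],[7.5,[0,0,0],0],[8.5,[0,0,0],0],[8.5,[0,0,0],0],[8.5,[0,0,1],0],[8.5,[0,0,3],0],[8.5,[0,0,4],0],[8.5,[0,0,4],0]]}}

```text
clock: 7.7
position: [0.5718, -0.2794, 0.2379]
ee_rot: [0.706, -0.706, -0.044, 0.045]
contact_force: [0.5, -0.4, 0.9]
width: 0.0851
```

Run:
```python
from h import *
st();d=snap("wrist",4)
for nm,lo,hi,zp,b in [("cap",.150,.175,.158,(.5,.65,-.35,-.2)),("can",.150,.175,.158,(.5,.6,-.01,.1)),("tinbody",.138,.175,.146,(.5,.65,-.35,-.20)),("low",.066,.08,.073,(.58,.68,-.05,.03)),("low",.062,.08,.07,(.58,.68,-.13,.1))]:
    print(nm)
    for b in blobs(d,lo,hi,b,zp,20): print(b)
```

```text
t 7.7 pos [ 571.8 -279.4  237.9] jaw deg 7.22 down [-0.  0. -1.] F [ 0.5 -0.4  0.9] w 85.1 q [-0.56  0.37  1.38  0.    1.38 -0.69]
cap
{'uv': array([316.4, 258. ]), 'cen': array([ 571.6, -279.5]), 'mec': array([ 571.8, -280.1,   43.2]), 'rect': [array([ 571.5, -280.1]), array([40.6, 42.6]), 19.4], 'z': 157.6, 'col': array([114., 114., 116.])}
can
tinbody
{'uv': array([316.4, 250. ]), 'cen': array([ 571.4, -278.4]), 'mec': array([ 571.7, -280.3,   78.6]), 'rect': [array([ 571.6, -279.6]), array([57.2, 58.1]), 7.2], 'z': 146.5, 'col': array([159., 155., 157.])}
low
low
{'uv': array([432.5,   3.7]), 'cen': array([ 635.4, -103.9]), 'mec': array([ 635.2, -101.6,   32.3]), 'rect': [array([ 635.6, -104.4]), array([32.3,  5.7]), 7.2], 'z': 67.0, 'col': array([186., 128.,  80.])}
```

View pics/wrist4.png

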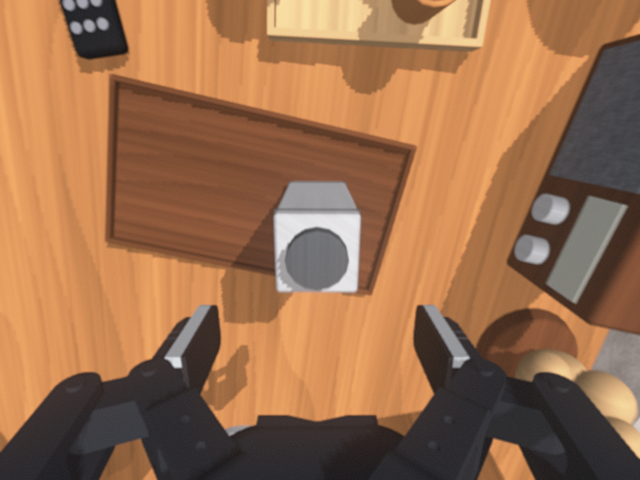

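>>> {"op": "arm_command", "data": {"commands": [[8.5,[-0.2,1.5,0],0],[8.5,[-0.2,3,0],0],[8.5,[-0.2,4,0],0],[8.5,[-0.2,4,0],0],[8.5,[-0.2,4,0],0],[8.5,[-0.2,4,0],0],[8.5,[-0.2,4,0],0],[8.5,[-0.2,3,0],0],[8.5,[-0.2,2,0],0],[8.5,[-0.2,1,0],0],[8.5,[0,0.5,0],0],[8.5,[0,0,0],0]]}}

```text
clock: 8.95
position: [0.5517, 0.0306, 0.236]
ee_rot: [-0.706, 0.706, 0.044, -0.045]
contact_force: [-0.1, -0.3, -0.4]
width: 0.0848
```

>>> {"op": "arm_command", "data": {"commands": [[8.5,[0,0,-2],0],[8.5,[0,0,-3],0],[8.5,[0,0,-3],0],[8.5,[0,0,-2],0],[8.5,[0,0,-1],0],[8.5,[0,0,-0.6],0],[8.5,[0,0,0],0]]}}

```text
clock: 9.65
position: [0.5522, 0.0299, 0.1201]
ee_rot: [-0.706, 0.706, 0.044, -0.044]
contact_force: [-1.1, -0.6, -0.7]
width: 0.0848
```

>>> {"op": "arm_command", "data": {"commands": [[7,[0,0,0],0],[6.5,[0,0,0],0],[6,[0,0,0],0],[5.5,[0,0,0],0],[5.5,[0,0,0],0],[5.5,[0,0,0],0],[5.5,[0,0,0.5],0],[5.5,[0,0,1],0]]}}

```text
clock: 10.45
position: [0.5507, 0.0306, 0.1345]
ee_rot: [0.706, -0.706, -0.043, 0.046]
contact_force: [0.1, 0.2, -4.2]
width: 0.0605
```

>>> {"op": "arm_command", "data": {"commands": [[5.5,[0,0,1.5],0],[5.5,[0,0,1.5],0],[5.5,[-0.3,-1,1],0],[5.5,[-0.6,-2,0.5],0],[5.5,[-1,-3,0],0],[5.5,[-1,-3,0],0],[5.5,[-1,-3,0],0],[5.5,[-1,-3,0],0],[5.5,[-1,-3,0],0],[5.5,[-1,-3,0],0],[5.5,[-1,-3,0],0],[5.5,[-1,-3,0],0]]}}

```text
clock: 11.65
position: [0.4617, -0.241, 0.1803]
ee_rot: [0.706, -0.706, -0.044, 0.045]
contact_force: [-0.6, -1.0, -3.4]
width: 0.0605
```

Run:
```python
from h import *
st();d=snap("side",5);d=snap("top",5)
```

```text
t 11.65 pos [ 461.7 -241.   180.3] jaw deg 7.21 down [-0.001  0.    -1.   ] F [-0.6 -1.  -3.4] w 60.5 q [-0.61  0.24  1.73 -0.    1.17 -0.74]
```

View pics/side5.png

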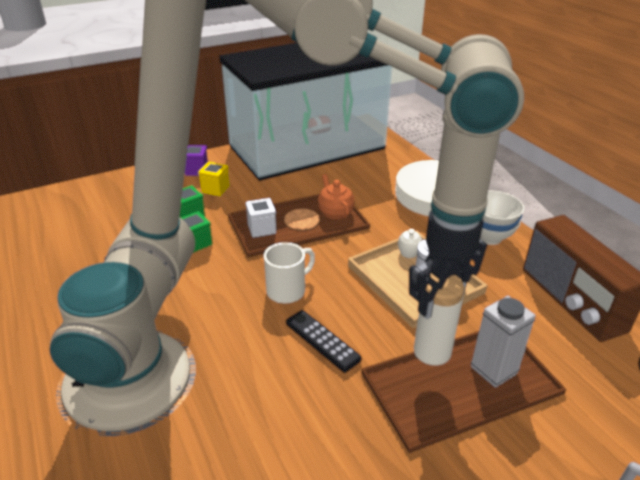

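>>> {"op": "arm_command", "data": {"commands": [[5.5,[-1,-1.5,0],0],[5.5,[-0.7,-0.8,0],0],[5.5,[-0.3,-0.5,-1],0],[5.5,[0,0,-1.5],0],[5.5,[0,0,-1.5],0],[5.5,[0,0,-1],0],[5.5,[0,0,-0.5],0],[5.5,[0,0,-0.3],0],[5.5,[0,0,-0.1],0],[5.5,[0,0,-0.1],0],[5.5,[0,0,0],0]]}}

```text
clock: 12.85
position: [0.4433, -0.2677, 0.1207]
ee_rot: [-0.706, 0.706, 0.045, -0.044]
contact_force: [1.2, -0.3, -4.5]
width: 0.0605
```

>>> {"op": "arm_command", "data": {"commands": [[5.5,[0,0,-0.1],0],[5.5,[0,0,0],0]]}}

```text
clock: 13.05
position: [0.4434, -0.2678, 0.1198]
ee_rot: [-0.705, 0.706, 0.045, -0.044]
contact_force: [0.7, 0.4, -2.0]
width: 0.0605
```

>>> {"op": "arm_command", "data": {"commands": [[5.5,[0,0,-0.1],0],[5.5,[0,0,0],0]]}}

```text
clock: 13.25
position: [0.4434, -0.2679, 0.1197]
ee_rot: [-0.705, 0.706, 0.045, -0.044]
contact_force: [-1.9, 0.2, 4.9]
width: 0.0605
```

>>> {"op": "arm_command", "data": {"commands": [[5.5,[0,0,-0.1],0],[5.5,[0,0,0],0]]}}

```text
clock: 13.45
position: [0.4434, -0.268, 0.1197]
ee_rot: [-0.705, 0.706, 0.045, -0.044]
contact_force: [-3.2, 1.5, 11.7]
width: 0.0604
```

>>> {"op": "arm_command", "data": {"commands": [[6.4,[0,0,0.2],0],[6.8,[0,0,0],0],[7.5,[0,0,0],0],[8.5,[0,0,0],0],[8.5,[0,0,0],0],[8.5,[0,0,1],0],[8.5,[0,0,3],0],[8.5,[0,0,3],0],[8.5,[0,0,3],0]]}}

```text
clock: 14.35
position: [0.443, -0.2675, 0.2209]
ee_rot: [-0.706, 0.706, 0.045, -0.044]
contact_force: [0.2, -0.9, -0.7]
width: 0.0855
```

Run:
```python
from h import *
st();d=snap("wrist",6)
for nm,lo,hi,zp,b in [("can",.145,.175,.156,(.4,.5,-.35,-.2))]:
    print(nm)
    for b in blobs(d,lo,hi,b,zp,20): print(b)
d=snap("top",6)
for nm,lo,hi,zp,b in [("tea",.066,.08,.073,(.58,.68,-.05,.03)),("low",.055,.08,.07,(.58,.68,-.13,.1))]:
    print(nm)
    for b in blobs(d,lo,hi,b,zp,20): print(b)
```

```text
t 14.35 pos [ 443.  -267.5  220.9] jaw deg 7.22 down [ 0. -0. -1.] F [ 0.2 -0.9 -0.7] w 85.5 q [-0.68  0.21  1.67  0.    1.26 -0.8 ]
can
{'uv': array([316.9, 262. ]), 'cen': array([ 442.7, -264.2]), 'mec': array([ 442.6, -265.6,   61. ]), 'rect': [array([ 442.9, -265.3]), array([58.4, 60.5]), 7.2], 'z': 155.6, 'col': array([228., 187., 135.])}
tea
{'uv': array([393.5, 156.7]), 'cen': array([630.8, -10.4]), 'mec': array([630.9,  -9.9,  60.9]), 'rect': [array([630.3, -10.3]), array([58.4, 57.4]), 88.3], 'z': 70.0, 'col': array([225., 225., 222.])}
low
{'uv': array([360.6, 160.5]), 'cen': array([625.5,  60.6]), 'mec': array([625.9,  61.7,  40.1]), 'rect': [array([625. ,  60.2]), array([32.3, 34.4]), 43.6], 'z': 58.0, 'col': array([225., 221., 200.])}
{'uv': array([393.2, 157.4]), 'cen': array([630.3, -10.2]), 'mec': array([631. ,  -9.1,  64.1]), 'rect': [array([630.1,  -9.8]), array([60.7, 59.8]), 88.3], 'z': 69.7, 'col': array([224., 225., 222.])}
{'uv': array([424.5, 155.1]), 'cen': array([633.3, -78. ]), 'mec': array([633.1, -77.7,  54.3]), 'rect': [array([633.5, -78.2]), array([49.8, 53.3]), 87.2], 'z': 65.2, 'col': array([138.,  95.,  58.])}
```

View pics/top6.png

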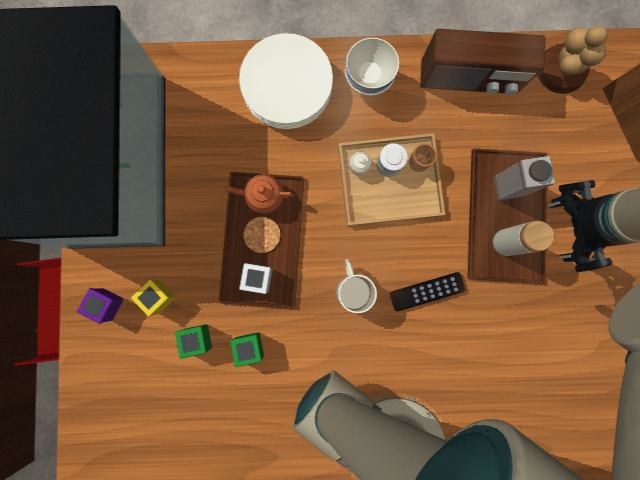

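>>> {"op": "arm_command", "data": {"commands": [[7.6,[0.7,1.2,0],-0.05],[7.6,[1.5,2,0],0],[7.6,[2,3,0],0],[7.6,[2.5,3,0],0],[7.6,[2.5,3.5,0],0],[7.6,[2.5,3.5,0],0],[7.6,[2.5,3.5,0],0],[7.6,[2,3,0],0],[7.6,[1.5,2,0],0],[7.6,[1,1,0],0],[7.6,[0,0,0],0]]}}

```text
clock: 15.55
position: [0.6308, -0.0096, 0.2187]
ee_rot: [0.707, -0.707, -0.027, 0.028]
contact_force: [0.1, 0.1, 0.5]
width: 0.0762
```

Run:
```python
from h import *
st();d=snap("wrist",7)
for nm,lo,hi,zp,b in [("tea",.066,.08,.073,(.58,.68,-.05,.03)),("low",.055,.08,.07,(.58,.68,-.13,.1))]:
    print(nm)
    for b in blobs(d,lo,hi,b,zp,20): print(b)
```

```text
t 15.55 pos [630.8  -9.6 218.7] jaw deg 4.47 down [-0.  0. -1.] F [0.1 0.1 0.5] w 76.2 q [-0.13  0.38  1.43 -0.    1.34 -0.2 ]
tea
{'uv': array([318.2, 227.3]), 'cen': array([631.9,  -8.4]), 'mec': array([631.9,  -9.5,  60.1]), 'rect': [array([632. ,  -9.3]), array([59.4, 58.8]), 69.6], 'z': 70.1, 'col': array([224. , 223.5, 226. ])}
low
{'uv': array([315.4, 297.4]), 'cen': array([634.6, -75. ]), 'mec': array([634.8, -75.6,  55. ]), 'rect': [array([634.8, -75.4]), array([49.9, 54.4]), 4.5], 'z': 66.7, 'col': array([141., 102.,  68.])}
{'uv': array([318.2, 226.1]), 'cen': array([631.9,  -8.2]), 'mec': array([631.8,  -9.2,  63.2]), 'rect': [array([632.1,  -9.1]), array([62.3, 60. ]), 70.7], 'z': 70.0, 'col': array([223., 223., 226.])}
{'uv': array([320.9, 140.8]), 'cen': array([628.5,  60.3]), 'mec': array([628.6,  59.6,  36.1]), 'rect': [array([628.5,  60.1]), array([34.5, 34.7]), 68.3], 'z': 58.2, 'col': array([232., 229., 220.])}
```

View pics/wrist7.png

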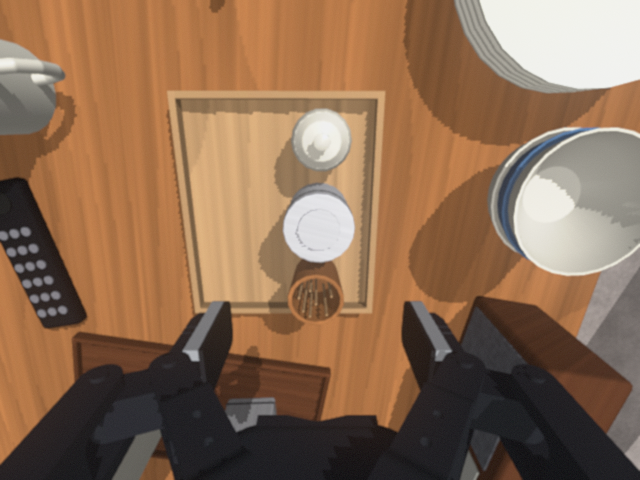

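>>> {"op": "arm_command", "data": {"commands": [[7.6,[0,0,-2],0],[7.6,[0,0,-3],0],[7.6,[0,0,-3],0],[7.6,[0,0,-3],0],[7.6,[0,0,-2.5],0],[7.6,[0,0,-1.5],0],[7.6,[0,0,-1],0],[7.6,[0,0,-0.7],0],[7.6,[0,0,-0.5],0],[7.6,[0,0,0],0]]}}

```text
clock: 16.6
position: [0.6299, -0.0109, 0.0473]
ee_rot: [-0.707, 0.707, 0.027, -0.027]
contact_force: [-0.1, 0.9, 0.2]
width: 0.0761
```

Run:
```python
from h import *
st();d=snap("side",8)
cv2.imwrite("pics/side8c.png",cv2.resize(d["pixels"][180:330,320:520,::-1],(800,600)))
```

```text
t 16.6 pos [629.9 -10.9  47.3] jaw deg 4.33 down [-0. -0. -1.] F [-0.1  0.9  0.2] w 76.1 q [-0.13  0.52  1.65 -0.    0.97 -0.2 ]
```

View pics/side8c.png

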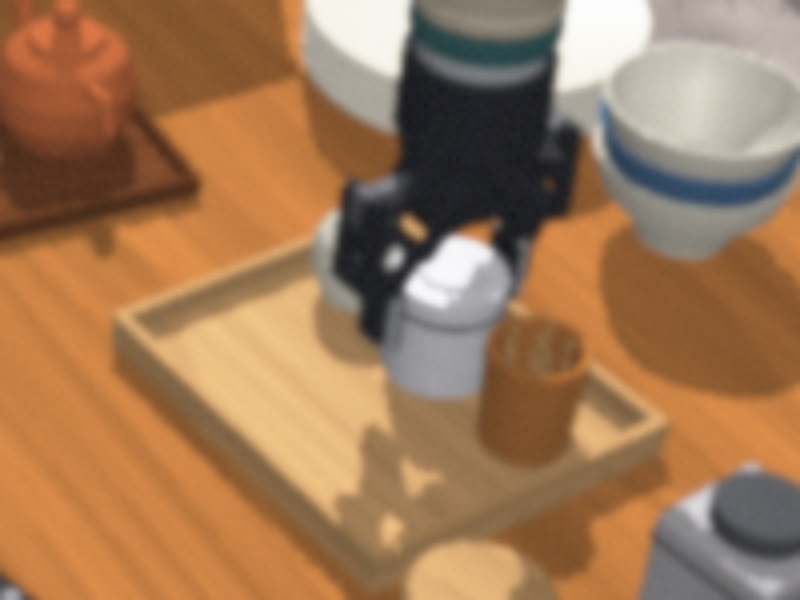

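>>> {"op": "arm_command", "data": {"commands": [[7.6,[0,0,-0.4],0],[7,[0,0,0],0],[6.5,[0,0,0],0],[6,[0,0,0],0],[5.5,[0,0,0],0],[5.5,[0,0,0],0],[5.5,[0,0,0],0],[5.5,[0,0,0.3],0],[5.5,[0,0,0.7],0],[5.5,[0,0,0],0]]}}

```text
clock: 17.65
position: [0.6299, -0.0106, 0.0536]
ee_rot: [-0.707, 0.707, 0.027, -0.027]
contact_force: [1.2, 0.7, -2.7]
width: 0.0601
```

Run:
```python
from h import *
st();d=snap("side",9)
cv2.imwrite("pics/side9c.png",cv2.resize(d["pixels"][180:330,320:520,::-1],(800,600)))
```

```text
t 17.65 pos [629.9 -10.6  53.6] jaw deg 4.36 down [-0. -0. -1.] F [ 1.2  0.7 -2.7] w 60.1 q [-0.13  0.51  1.65 -0.    0.98 -0.2 ]
```

View pics/side9c.png

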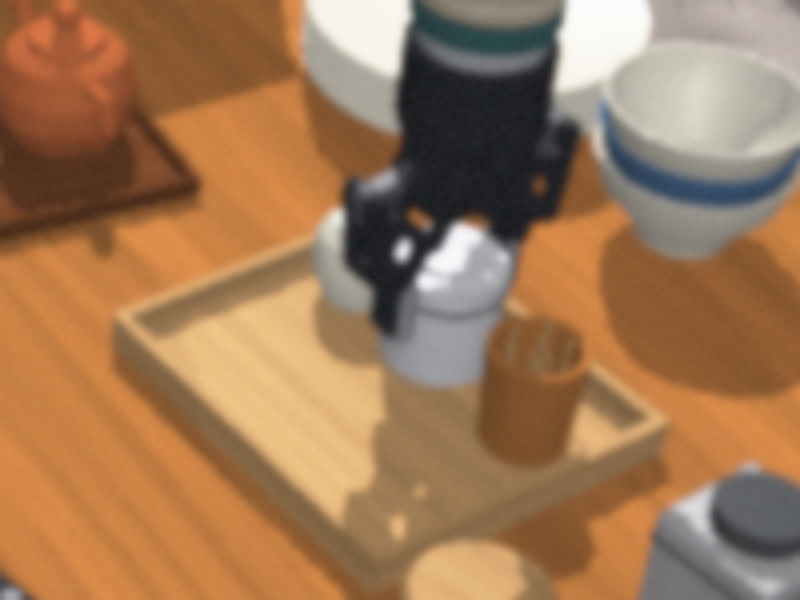

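>>> {"op": "arm_command", "data": {"commands": [[5.5,[0,0,2],0],[5.5,[0,0,4],0],[5.5,[0,0,4],0],[5.5,[-0.3,0.5,3],0.1],[5.5,[-1,2,0],0.12],[5.5,[-1.5,3,0],0.12],[5.5,[-2,3.5,0],0.12],[5.5,[-2,3.5,0],0.12],[5.5,[-2,4,0],0.12],[5.5,[-2,4,0],0.12],[5.5,[-2,3.5,0],0.12]]}}

```text
clock: 18.8
position: [0.5006, 0.231, 0.183]
ee_rot: [0.617, -0.617, -0.345, 0.346]
contact_force: [1.1, 1.2, -2.6]
width: 0.06
```

>>> {"op": "arm_command", "data": {"commands": [[5.5,[-1.5,2.5,0],0.12],[5.5,[-1,2,0],0.12],[5.5,[0,0.9,0],0.12],[5.5,[0,0,0],0.1],[5.5,[0,0,0],0]]}}

```text
clock: 19.3
position: [0.4764, 0.2837, 0.1829]
ee_rot: [0.523, -0.523, -0.476, 0.476]
contact_force: [0.9, -0.6, -2.0]
width: 0.0603
```

Run:
```python
from h import *
st();d=snap("side",10);snap("wrist",10)
```

```text
t 19.3 pos [476.4 283.7 182.9] jaw deg 84.61 down [-0.001 -0.001 -1.   ] F [ 0.9 -0.6 -2. ] w 60.3 q [ 0.41  0.29  1.65 -0.    1.2  -1.07]
```

View pics/side10.png

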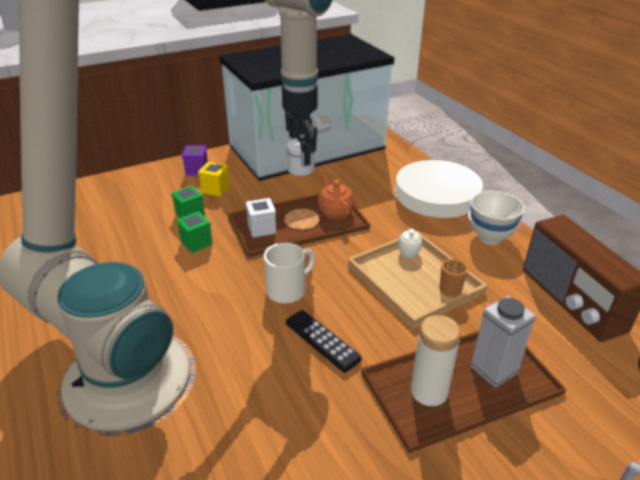

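View pics/wrist10.png

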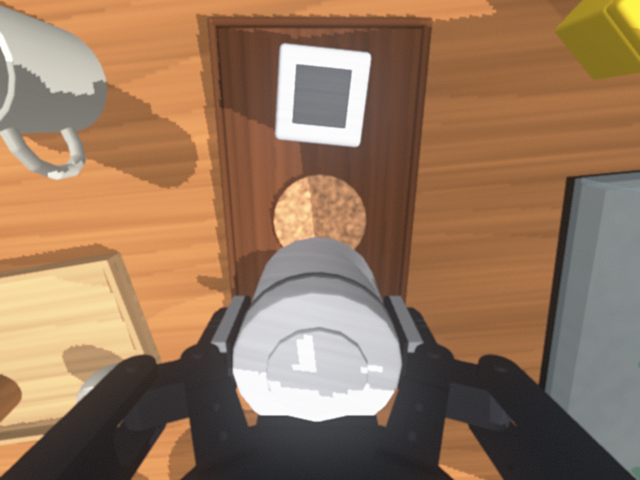

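>>> {"op": "arm_command", "data": {"commands": [[5.5,[0,0,-2],0],[5.5,[0,0,-3],0],[5.5,[0,0,-3],0],[5.5,[0,0,-2],0],[5.5,[0,0,-1.5],0],[5.5,[0,0,-1],0],[5.5,[0,0,-0.4],0],[5.5,[0,0,-0.2],0],[5.5,[0,0,0],0]]}}

```text
clock: 20.3
position: [0.4775, 0.2835, 0.0528]
ee_rot: [-0.523, 0.523, 0.476, -0.475]
contact_force: [0.7, 0.1, -2.0]
width: 0.0598
```

>>> {"op": "arm_command", "data": {"commands": [[5.5,[0,0,-0.2],0],[5.5,[0,0,-0.1],0],[5.5,[0,0,0],0]]}}

```text
clock: 20.6
position: [0.4771, 0.2835, 0.0496]
ee_rot: [-0.523, 0.523, 0.476, -0.476]
contact_force: [-0.5, -0.6, -3.2]
width: 0.0599
```

>>> {"op": "arm_command", "data": {"commands": [[5.5,[0,0,-0.1],0],[5.5,[0,0,-0.1],0],[5.5,[0,0,0],0]]}}

```text
clock: 20.9
position: [0.4769, 0.2834, 0.0472]
ee_rot: [0.523, -0.523, -0.476, 0.476]
contact_force: [-0.7, -0.9, -2.7]
width: 0.06
```

>>> {"op": "arm_command", "data": {"commands": [[5.5,[0,0,-0.1],0],[5.5,[0,0,0],0]]}}

```text
clock: 21.1
position: [0.477, 0.2834, 0.0471]
ee_rot: [-0.523, 0.523, 0.476, -0.476]
contact_force: [-1.7, -1.5, 4.7]
width: 0.0603
```

>>> {"op": "arm_command", "data": {"commands": [[5.5,[0,0,-0.1],0],[5.5,[0,0,0],0]]}}

```text
clock: 21.3
position: [0.477, 0.2834, 0.047]
ee_rot: [-0.523, 0.523, 0.476, -0.476]
contact_force: [-3.2, -2.0, 10.7]
width: 0.06
```

>>> {"op": "arm_command", "data": {"commands": [[6.2,[0,0,0.2],0],[6.6,[0,0,0],0],[7.6,[0,0,0],0],[7.6,[0,0,0],0],[7.6,[0,0,1],0],[7.6,[0,0,3],0],[7.6,[0,0,4],0],[7.6,[0,0,4],0],[7.6,[0,0,3],0]]}}

```text
clock: 22.2
position: [0.4777, 0.2838, 0.2006]
ee_rot: [-0.523, 0.523, 0.477, -0.475]
contact_force: [0.8, -0.3, 1.1]
width: 0.0757
```

Run:
```python
from h import *
st();d=snap("wrist",11)
for nm,lo,hi,zp,b in [("low",.055,.085,.073,(.3,.52,.2,.36))]:
    print(nm)
    for b in blobs(d,lo,hi,b,zp,20): print(b)
    for b in blobs(d,lo,hi,(.3,.43,.2,.36),.070,20): print(b)
```

```text
t 22.2 pos [477.7 283.8 200.6] jaw deg 84.57 down [ 0.003  0.001 -1.   ] F [ 0.8 -0.3  1.1] w 75.7 q [ 0.41  0.28  1.63  0.    1.23 -1.07]
low
{'uv': array([315.7, 230.9]), 'cen': array([474.1, 283.2]), 'mec': array([475.1, 283.3,  63. ]), 'rect': [array([475.2, 282.8]), array([62.6, 59.5]), 7.1], 'z': 73.0, 'col': array([253., 253., 254.])}
{'uv': array([319.6,  94.4]), 'cen': array([377. , 295.2]), 'mec': array([378.6, 295.1,  77.3]), 'rect': [array([378.5, 295.1]), array([56.6, 56.6]), 79.0], 'z': 69.9, 'col': array([248., 248., 250.])}
{'uv': array([319.6,  94.4]), 'cen': array([376.8, 295.3]), 'mec': array([378.4, 295.1,  78.3]), 'rect': [array([378.3, 295.1]), array([57.2, 57.2]), 79.0], 'z': 69.9, 'col': array([248., 248., 250.])}
```

View pics/wrist11.png

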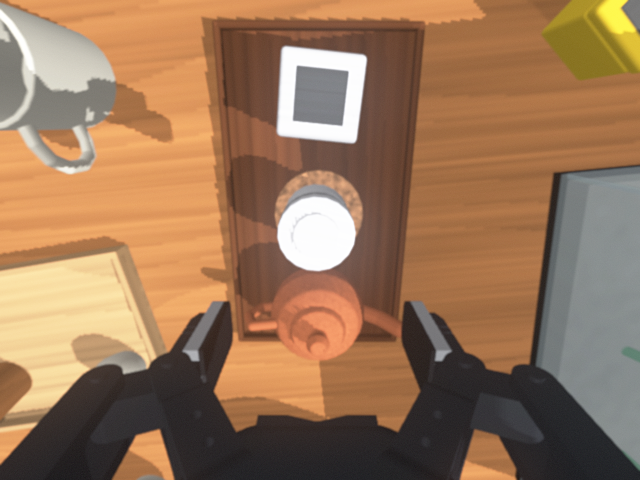

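>>> {"op": "arm_command", "data": {"commands": [[7.6,[-1.5,0.2,0],-0.05],[7.6,[-3,0.3,0],-0.048],[7.6,[-3,0.3,0],0],[7.6,[-1.7,0.2,0],0],[7.6,[-0.7,0,-2],0],[7.6,[0,0,-3],0],[7.6,[0,0,-3],0],[7.6,[0,0,-3],0],[7.6,[0,0,-2.5],0],[7.6,[0,0,-1.5],0],[7.6,[0,0,-0.6],0],[7.6,[0,0,0],0]]}}

```text
clock: 23.45
position: [0.3781, 0.2934, 0.0409]
ee_rot: [0.546, -0.546, -0.449, 0.45]
contact_force: [-0.6, 0.2, -0.5]
width: 0.076
```

Run:
```python
from h import *
st();d=snap("side",12)
print(proj(d,[[.378,.294,.04]]))
cv2.imwrite("pics/side12c.png",cv2.resize(d["pixels"][110:260,180:380,::-1],(800,600)))
d=snap("top",12)
for b in blobs(d,.055,.085,(.44,.515,.24,.32),.076,20): print(b)
```

```text
t 23.45 pos [378.1 293.4  40.9] jaw deg 78.96 down [-0.001 -0.    -1.   ] F [-0.6  0.2 -0.5] w 76.0 q [ 0.51  0.35  2.   -0.    0.79 -0.86]
[[261.53853231 216.72345644]]
{'uv': array([261.4, 229.9]), 'cen': array([479.7, 277.6]), 'mec': array([475.8, 280.7,  61.6]), 'rect': [array([481. , 276.4]), array([61.2, 47.2]), 50.9], 'z': 72.6, 'col': array([226., 228., 227.])}
```

View pics/side12c.png

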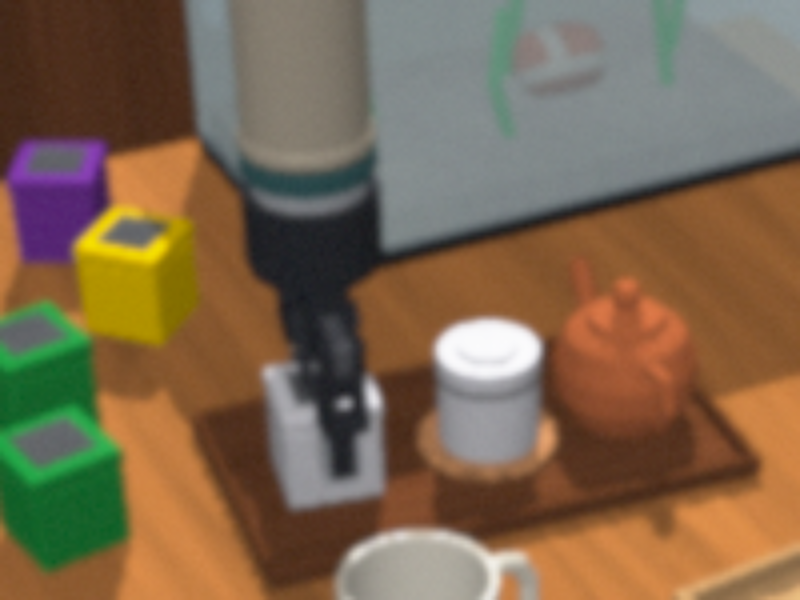

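>>> {"op": "arm_command", "data": {"commands": [[7,[0,0,0],0],[6.4,[0,0,0],0],[6,[0,0,0],0],[5.5,[0,0,0],0],[5,[0,0,0],0],[5,[0,0,0],0],[5,[0,0,0],0],[5,[0,0,0.3],0],[5,[0,0,0.7],0],[5,[0,0,0],0]]}}

```text
clock: 24.55
position: [0.3783, 0.2935, 0.0519]
ee_rot: [-0.546, 0.546, 0.45, -0.449]
contact_force: [0.6, 0.9, -1.8]
width: 0.0577
```

Run:
```python
from h import *
st();d=snap("wrist",13)
for b in blobs(d,.055,.100,(.3,.43,.2,.36),.080,20): print(b)
```

```text
t 24.55 pos [378.3 293.5  51.9] jaw deg 78.96 down [ 0.001  0.    -1.   ] F [ 0.6  0.9 -1.8] w 57.7 q [ 0.51  0.34  1.99 -0.    0.82 -0.86]
{'uv': array([316.6, 357.4]), 'cen': array([371.4, 294.6]), 'mec': array([388.7, 291.7, 155.2]), 'rect': [array([375.8, 294.3]), array([154.9,  75.6]), 78.8], 'z': 80.1, 'col': array([101., 103., 106.])}
```

View pics/wrist13.png

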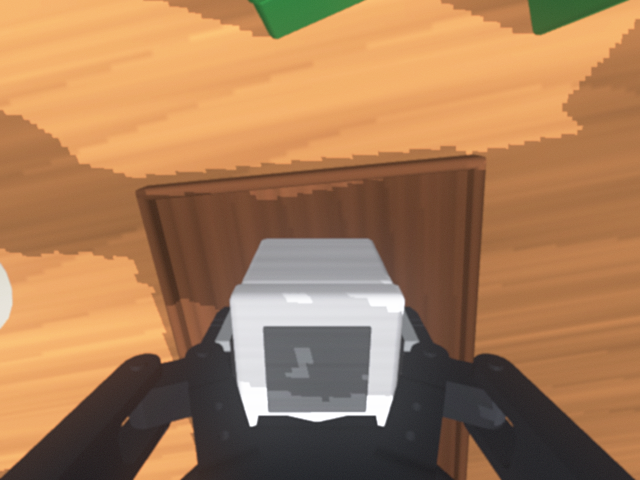

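>>> {"op": "arm_command", "data": {"commands": [[5,[0,0,2],0],[5,[0,0,3],0],[5,[0,0,4],0],[5,[0.5,-0.5,3],-0.1],[5,[1,-1.5,0],-0.11],[5,[2,-2.5,0],-0.12],[5,[2.5,-3,0],-0.12],[5,[3,-3.5,0],-0.12],[5,[3,-3.5,0],-0.12],[5,[3,-3.5,0],-0.12],[5,[3,-3.5,0],-0.12],[5,[2.5,-3,0],-0.12]]}}

```text
clock: 25.8
position: [0.5842, 0.0463, 0.1708]
ee_rot: [-0.698, 0.698, 0.113, -0.114]
contact_force: [0.1, -0.3, -1.5]
width: 0.0571
```

>>> {"op": "arm_command", "data": {"commands": [[5,[2,-2.5,0],-0.1],[5,[1.5,-2,0],-0.1],[5,[1,-1,0],-0.05],[5,[0.2,-0.3,0],0],[5,[0,0,0],0]]}}

```text
clock: 26.3
position: [0.6295, -0.0097, 0.1706]
ee_rot: [0.707, -0.706, -0.027, 0.028]
contact_force: [0.0, 0.5, -1.8]
width: 0.0573
```

Run:
```python
from h import *
st();d=snap("wrist",14)
```

```text
t 26.3 pos [629.5  -9.7 170.6] jaw deg 4.49 down [-0.002  0.    -1.   ] F [ 0.   0.5 -1.8] w 57.3 q [-0.13  0.41  1.5   0.    1.23 -0.2 ]
```

View pics/wrist14.png

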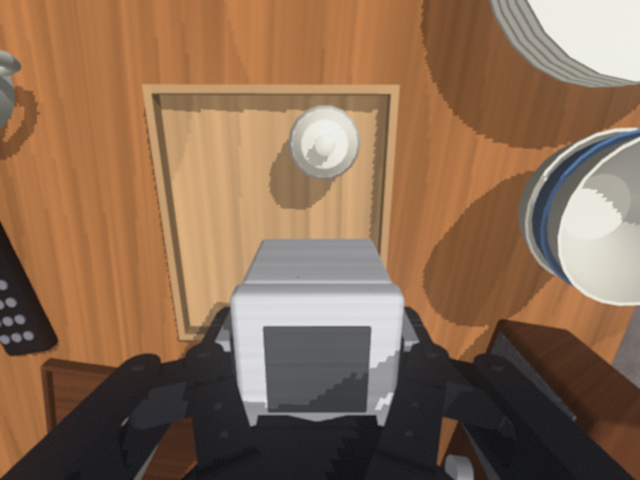

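>>> {"op": "arm_command", "data": {"commands": [[5,[0,0,-2],0],[5,[0,0,-3],0],[5,[0,0,-3],0],[5,[0,0,-2],0],[5,[0,0,-1],0],[5,[0,0,-0.7],0],[5,[0,0,-0.4],0],[5,[0,0,-0.2],0],[5,[0,0,0],0]]}}

```text
clock: 27.25
position: [0.6305, -0.0095, 0.049]
ee_rot: [-0.707, 0.707, 0.028, -0.027]
contact_force: [0.0, 0.1, -1.7]
width: 0.0571
```

Run:
```python
from h import *
st();d=snap("side",15)
cv2.imwrite("pics/side15c.png",cv2.resize(d["pixels"][180:330,320:520,::-1],(800,600)))
```

```text
t 27.25 pos [630.5  -9.5  49. ] jaw deg 4.48 down [ 0.001 -0.    -1.   ] F [ 0.   0.1 -1.7] w 57.1 q [-0.13  0.52  1.65  0.    0.97 -0.2 ]
```

View pics/side15c.png

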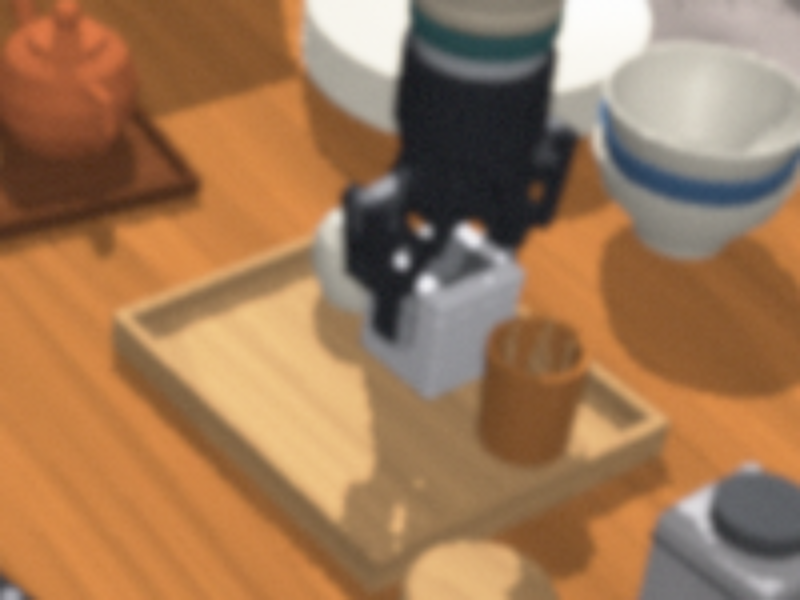

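>>> {"op": "arm_command", "data": {"commands": [[5,[0,0,-0.2],0],[5,[0,0,-0.1],0],[5,[0,0,-0.1],0],[5,[0,0,0],0]]}}

```text
clock: 27.7
position: [0.6301, -0.0096, 0.0443]
ee_rot: [-0.707, 0.707, 0.028, -0.028]
contact_force: [-0.4, -0.7, -1.4]
width: 0.0575
```

>>> {"op": "arm_command", "data": {"commands": [[5,[0,0,-0.1],0],[5,[0,0,0],0]]}}

```text
clock: 27.9
position: [0.6301, -0.0095, 0.0442]
ee_rot: [-0.707, 0.707, 0.028, -0.027]
contact_force: [-0.5, -0.1, 4.3]
width: 0.0572
```

>>> {"op": "arm_command", "data": {"commands": [[5,[0,0,-0.1],0],[5,[0,0,0],0]]}}

```text
clock: 28.1
position: [0.6301, -0.0095, 0.0442]
ee_rot: [-0.706, 0.707, 0.028, -0.027]
contact_force: [-4.0, 0.8, 10.3]
width: 0.0577
```

>>> {"op": "arm_command", "data": {"commands": [[6,[0,0,0.2],0],[6.6,[0,0,0],0],[7.5,[0,0,0],0],[7.5,[0,0,0],0],[7.5,[0,0,1],0],[7.5,[0,0,3],0],[7.5,[0,0,4],0],[7.5,[0,0,4],0],[7.5,[0,0,4],0],[8.5,[0,0,1.5],0.05],[8.5,[0,0,0],0]]}}

```text
clock: 29.2
position: [0.6318, -0.0097, 0.2234]
ee_rot: [-0.705, 0.706, 0.048, -0.043]
contact_force: [0.5, -0.6, 0.4]
width: 0.0852
```

Run:
```python
from h import *
st();d=snap("wrist",16)
for b in blobs(d,.055,.085,(.58,.68,-.13,.1),.071,20): print(b)
```

```text
t 29.2 pos [631.8  -9.7 223.4] jaw deg 7.33 down [ 0.008 -0.001 -1.   ] F [ 0.5 -0.6  0.4] w 85.2 q [-0.13  0.37  1.42  0.    1.34 -0.25]
{'uv': array([309.1, 294.2]), 'cen': array([634.3, -74.6]), 'mec': array([634.4, -75.1,  55.4]), 'rect': [array([634.3, -75.2]), array([49.5, 54.8]), 7.2], 'z': 66.6, 'col': array([140., 100.,  66.])}
{'uv': array([313.3, 221.9]), 'cen': array([629.6,  -6.5]), 'mec': array([629.7,  -7.9,  78.7]), 'rect': [array([629.7,  -7.7]), array([57.5, 59. ]), 4.5], 'z': 72.0, 'col': array([194., 192., 196.])}
{'uv': array([322.5, 140. ]), 'cen': array([628.4,  60.4]), 'mec': array([628.2,  59.9,  35.8]), 'rect': [array([628.2,  60.2]), array([34.1, 34.7]), 72.3], 'z': 58.2, 'col': array([229., 227., 217.])}
```

View pics/wrist16.png

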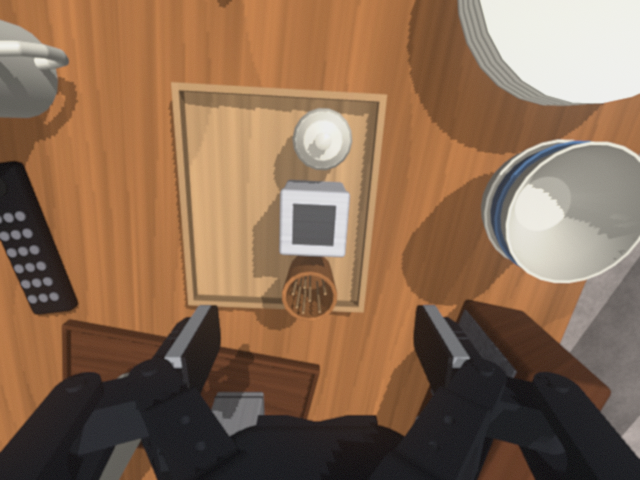

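>>> {"op": "arm_command", "data": {"commands": [[8.5,[-0.7,-1.2,0],0],[8.5,[-1.5,-2,0],0],[8.5,[-2,-3,0],0],[8.5,[-2.5,-3,0],0],[8.5,[-2.5,-3.5,0],0],[8.5,[-2.5,-3.5,0],0],[8.5,[-2.5,-3.5,0],0],[8.5,[-2,-3,0],0],[8.5,[-1.5,-2,0],0],[8.5,[-1,-1,0],0],[8.5,[0,0,0],0]]}}

```text
clock: 30.35
position: [0.441, -0.2672, 0.218]
ee_rot: [0.706, -0.705, -0.043, 0.045]
contact_force: [0.9, 0.4, 0.3]
width: 0.085
```

Run:
```python
from h import *
st();d=snap("wrist",17)
for b in blobs(d,.145,.175,(.4,.5,-.35,-.2),.156,20): print(b)
d=snap("top",17)
for b in blobs(d,.145,.175,(.4,.5,-.35,-.2),.156,20): print(b)
for b in blobs(d,.138,.175,(.52,.65,-.35,-.2),.146,20): print(b)
for b in blobs(d,.055,.085,(.58,.68,-.13,.1),.071,20): print(b)
for b in blobs(d,.055,.085,(.44,.515,.24,.32),.076,20): print(b)
```

```text
t 30.35 pos [ 441.  -267.2  218. ] jaw deg 7.15 down [-0.003  0.002 -1.   ] F [0.9 0.4 0.3] w 85.0 q [-0.68  0.21  1.68 -0.    1.26 -0.8 ]
{'uv': array([320.4, 264.9]), 'cen': array([ 442.7, -264.2]), 'mec': array([ 443.4, -265.4,   61.2]), 'rect': [array([ 443.1, -265.4]), array([58.2, 60.7]), 4.8], 'z': 155.6, 'col': array([228., 187., 135.])}
{'uv': array([537.6, 235.7]), 'cen': array([ 443.3, -265.1]), 'mec': array([ 444. , -264.5,   64.3]), 'rect': [array([ 443.5, -264.9]), array([59.3, 62.8]), 9.6], 'z': 154.7, 'col': array([182., 144.,  95.])}
{'uv': array([537.5, 171.7]), 'cen': array([ 571.4, -279.5]), 'mec': array([ 571.9, -279.7,   79. ]), 'rect': [array([ 571.3, -279.2]), array([58.5, 60.7]), 7.0], 'z': 146.8, 'col': array([112., 104.,  96.])}
{'uv': array([360.7, 160.8]), 'cen': array([624.6,  60.5]), 'mec': array([624.5,  59.7,  37.2]), 'rect': [array([624.8,  60.8]), array([34.5, 33. ]), 14.5], 'z': 57.9, 'col': array([226., 221., 201.])}
{'uv': array([392.4, 158. ]), 'cen': array([628.7,  -8.3]), 'mec': array([628.8,  -8.5,  80. ]), 'rect': [array([628.6,  -8.2]), array([59.7, 59.6]), 4.1], 'z': 71.2, 'col': array([179. , 175. , 168.5])}
{'uv': array([424.5, 155. ]), 'cen': array([633.1, -77.8]), 'mec': array([632.8, -77.5,  54.3]), 'rect': [array([633.2, -77.9]), array([49.7, 53.2]), 87.2], 'z': 65.6, 'col': array([139.,  95.,  57.])}
{'uv': array([260. , 231.7]), 'cen': array([476. , 280.6]), 'mec': array([475.8, 280.7,  61.6]), 'rect': [array([476. , 280.1]), array([60.6, 58.4]), 43.6], 'z': 72.6, 'col': array([228., 230., 229.])}
```

>>> {"op": "arm_command", "data": {"commands": [[8.5,[0,0.1,-2],0],[8.5,[0,0,-3],0],[8.5,[0,0,-2.5],0],[8.5,[0,0,-1.5],0],[8.5,[0,0,-0.8],0],[8.5,[0,0,0],0],[8.5,[0,0,0],0]]}}

```text
clock: 31.15
position: [0.4439, -0.2654, 0.1219]
ee_rot: [-0.705, 0.706, 0.046, -0.045]
contact_force: [0.0, -0.4, -0.7]
width: 0.0847
```

Run:
```python
from h import *
st()
```

```text
t 31.15 pos [ 443.9 -265.4  121.9] jaw deg 7.39 down [ 0.001 -0.001 -1.   ] F [ 0.  -0.4 -0.7] w 84.7 q [-0.67  0.3   1.82  0.    1.02 -0.8 ]
```

>>> {"op": "arm_command", "data": {"commands": [[7.2,[0,0,-0.2],0],[6.6,[0,0,0],0],[6,[0,0,0],0],[5.5,[0,0,0],0],[5.5,[0,0,0],0],[5.5,[0,0,0],0],[5.5,[0,0,0.5],0],[5.5,[0,0,1],0],[5.5,[0,0,1.5],0],[5.5,[0,0,2],0],[5.5,[0,0,1],0],[5.5,[0,0,0],0]]}}

```text
clock: 32.35
position: [0.4438, -0.2662, 0.1808]
ee_rot: [-0.705, 0.706, 0.046, -0.044]
contact_force: [-0.5, 0.1, -4.5]
width: 0.061
```

Run:
```python
from h import *
st()
```

```text
t 32.35 pos [ 443.8 -266.2  180.8] jaw deg 7.33 down [ 0.003 -0.002 -1.   ] F [-0.5  0.1 -4.5] w 61.0 q [-0.67  0.24  1.74  0.    1.16 -0.8 ]
```

>>> {"op": "arm_command", "data": {"commands": [[5.5,[0.3,1,0],0],[5.5,[0.7,2,0],0],[5.5,[1,3,0],0],[5.5,[1.2,3.5,0],0],[5.5,[1.3,3.5,0],0],[5.5,[1.3,3.5,0],0],[5.5,[1.3,3.5,0],0],[5.5,[1.3,3.5,0],0],[5.5,[1.2,3,0],0],[5.5,[0.8,2,0],0],[5.5,[0.5,1.1,0],0],[5.5,[0,0,0],0]]}}

```text
clock: 33.55
position: [0.5518, 0.032, 0.1783]
ee_rot: [0.706, -0.705, -0.045, 0.047]
contact_force: [-0.2, -0.9, -3.7]
width: 0.0607
```

Run:
```python
from h import *
st();d=snap("wrist",18)
b=blobs(d,.19,.235,(.5,.61,-.03,.09),.216,20);print(b)
```

```text
t 33.55 pos [551.8  32.  178.3] jaw deg 7.47 down [-0.002  0.    -1.   ] F [-0.2 -0.9 -3.7] w 60.7 q [-0.07  0.29  1.66  0.    1.19 -0.2 ]
[{'uv': array([333.4, 369.6]), 'cen': array([555.7,  42.2]), 'mec': array([558.3,  11.8, 145.9]), 'rect': [array([555.3,  34.2]), array([143.1,  78.2]), 7.6], 'z': 213.8, 'col': array([127., 104.,  76.])}]
```

View pics/wrist18.png

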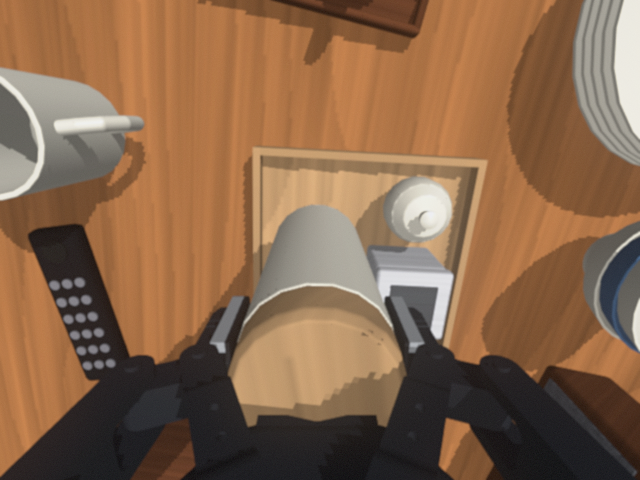

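>>> {"op": "arm_command", "data": {"commands": [[5.5,[0,0,-1],0],[5.5,[0,0,-1],0],[5.5,[0,0,0],0],[5.5,[0,0,0],0]]}}

```text
clock: 34.0
position: [0.5515, 0.0298, 0.1586]
ee_rot: [0.706, -0.706, -0.044, 0.045]
contact_force: [-0.3, -0.1, -3.6]
width: 0.0607
```

Run:
```python
from h import *
st();d=snap("top",19)
b=blobs(d,.165,.20,(.5,.61,-.03,.09),.198-.002,20);print(b)
cv2.imwrite("pics/top19c.png",cv2.resize(d["pixels"][120:270,320:520,::-1],(800,600)))
```

```text
t 34.0 pos [551.5  29.8 158.6] jaw deg 7.27 down [-0.001  0.    -1.   ] F [-0.3 -0.1 -3.6] w 60.7 q [-0.07  0.31  1.69 -0.    1.14 -0.2 ]
[{'uv': array([375.5, 188.7]), 'cen': array([536.4,  49.9]), 'mec': array([532.8,  44.4,  63.1]), 'rect': [array([531.2,  47.1]), array([62. , 18.3]), 31.0], 'z': 190.7, 'col': array([142. , 120. ,  82.5])}]
```

View pics/top19c.png

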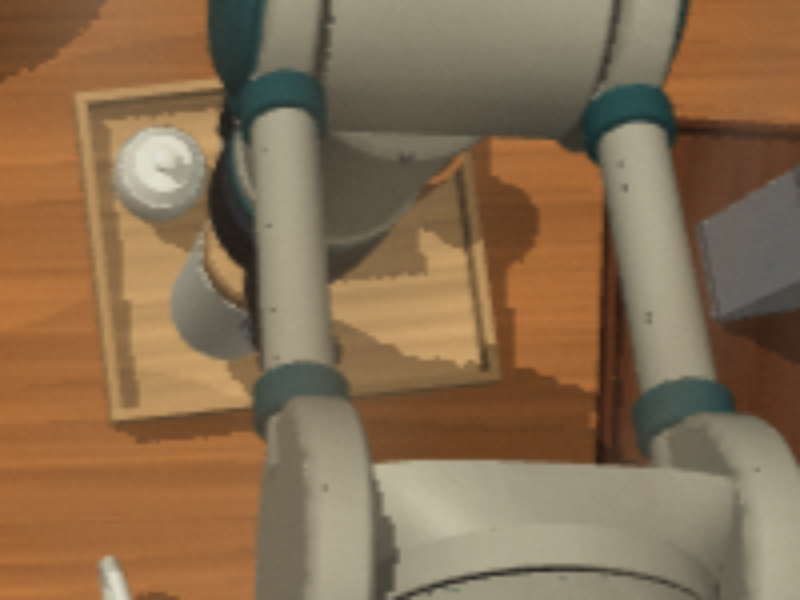

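>>> {"op": "arm_command", "data": {"commands": [[5.5,[0,0,-1],0],[5.5,[0,0,-1],0],[5.5,[0,0,-0.6],0],[5.5,[0,0,-0.4],0],[5.5,[0,0,-0.2],0],[5.5,[0,0,-0.1],0],[5.5,[0,0,0],0]]}}

```text
clock: 34.75
position: [0.5522, 0.0305, 0.1264]
ee_rot: [-0.706, 0.706, 0.045, -0.045]
contact_force: [0.0, -0.3, -3.9]
width: 0.0604
```

>>> {"op": "arm_command", "data": {"commands": [[5.5,[0,0,-0.1],0],[5.5,[0,0,-0.1],0],[5.5,[0,0,0],0]]}}

```text
clock: 35.05
position: [0.552, 0.0305, 0.1243]
ee_rot: [0.706, -0.706, -0.045, 0.045]
contact_force: [0.8, -0.4, -4.4]
width: 0.0605
```

>>> {"op": "arm_command", "data": {"commands": [[5.5,[0,0,-0.1],0],[5.5,[0,0,0],0]]}}

```text
clock: 35.25
position: [0.552, 0.0305, 0.1233]
ee_rot: [0.706, -0.706, -0.045, 0.045]
contact_force: [0.7, 0.9, -3.8]
width: 0.0605
```

>>> {"op": "arm_command", "data": {"commands": [[5.5,[0,0,-0.1],0],[5.5,[0,0,0],0]]}}

```text
clock: 35.45
position: [0.5521, 0.0305, 0.1224]
ee_rot: [0.706, -0.706, -0.045, 0.045]
contact_force: [-0.1, -0.4, -3.8]
width: 0.0606
```

>>> {"op": "arm_command", "data": {"commands": [[5.5,[0,0,-0.1],0],[5.5,[0,0,0],0]]}}

```text
clock: 35.65
position: [0.5522, 0.0305, 0.1223]
ee_rot: [-0.706, 0.706, 0.046, -0.045]
contact_force: [-1.9, -0.0, 3.4]
width: 0.0608
```

>>> {"op": "arm_command", "data": {"commands": [[5.5,[0,0,-0.1],0],[5.5,[0,0,0],0]]}}

```text
clock: 35.85
position: [0.5521, 0.0305, 0.1223]
ee_rot: [-0.706, 0.706, 0.046, -0.045]
contact_force: [-4.4, 0.6, 11.1]
width: 0.0605
```

>>> {"op": "arm_command", "data": {"commands": [[6.4,[0,0,0.2],0],[6.8,[0,0,0],0],[7.5,[0,0,0],0],[8.5,[0,0,0],0],[8.5,[0,0,0],0],[8.5,[0,0,1],0],[8.5,[0,0,3],0],[8.5,[0,0,4],0],[8.5,[0,0,3],0],[8.5,[0,0,0],0]]}}

```text
clock: 36.85
position: [0.555, 0.0303, 0.238]
ee_rot: [-0.705, 0.706, 0.049, -0.041]
contact_force: [0.2, -1.0, 0.8]
width: 0.085
```

Run:
```python
from h import *
st();d=snap("wrist",20)
print(blobs(d,.145,.175,(.5,.6,-.02,.1),.158,20))
```

```text
t 36.85 pos [555.   30.3 238. ] jaw deg 7.34 down [ 0.011 -0.001 -1.   ] F [ 0.2 -1.   0.8] w 85.0 q [-0.07  0.25  1.57  0.    1.31 -0.2 ]
[{'uv': array([310.8, 254.6]), 'cen': array([551.8,  32. ]), 'mec': array([551.9,  30.9,  61.7]), 'rect': [array([552.2,  30.9]), array([58.3, 60.9]), 4.6], 'z': 157.6, 'col': array([204., 163., 118.])}]
```

View pics/wrist20.png

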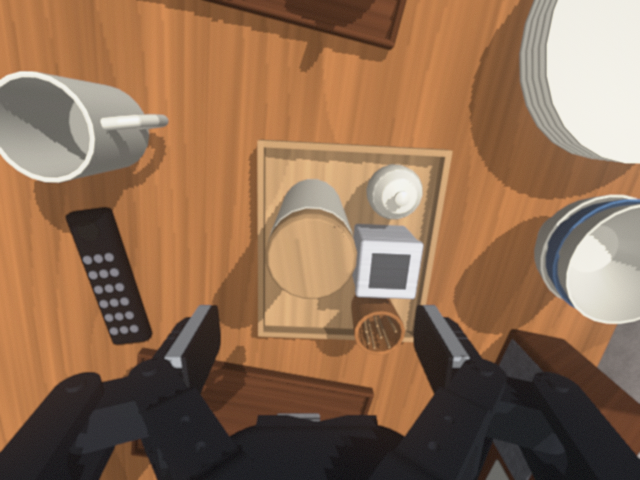

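>>> {"op": "arm_command", "data": {"commands": [[8.5,[0.2,-1.5,0],0],[8.5,[0.2,-3,0],0],[8.5,[0.2,-4,0],0],[8.5,[0.2,-4,0],0],[8.5,[0.2,-4,0],0],[8.5,[0.2,-4,0],0],[8.5,[0.2,-4,0],0],[8.5,[0.2,-3,0],0],[8.5,[0.2,-2,0],0],[8.5,[0.2,-1,0],0],[8.5,[0,-0.5,0],0],[8.5,[0,0,0],0]]}}

```text
clock: 38.1
position: [0.5719, -0.2791, 0.2319]
ee_rot: [0.706, -0.705, -0.045, 0.046]
contact_force: [-0.8, 0.6, 0.2]
width: 0.085
```

>>> {"op": "arm_command", "data": {"commands": [[8.5,[0,0,-2],0],[8.5,[0,0,-3],0],[8.5,[0,0,-3],0],[8.5,[0,0,-2],0],[8.5,[0,0,-1],0],[8.5,[0,0,-0.5],0],[8.5,[0,0,0],0],[8.5,[0,0,0],0]]}}

```text
clock: 38.9
position: [0.5728, -0.2797, 0.1186]
ee_rot: [-0.705, 0.706, 0.046, -0.045]
contact_force: [0.0, 0.2, 0.2]
width: 0.0851
```

Run:
```python
from h import *
st();d=snap("side",21)
```

```text
t 38.9 pos [ 572.8 -279.7  118.6] jaw deg 7.36 down [ 0.002 -0.001 -1.   ] F [0.  0.2 0.2] w 85.1 q [-0.56  0.46  1.56  0.    1.12 -0.69]
```

View pics/side21.png

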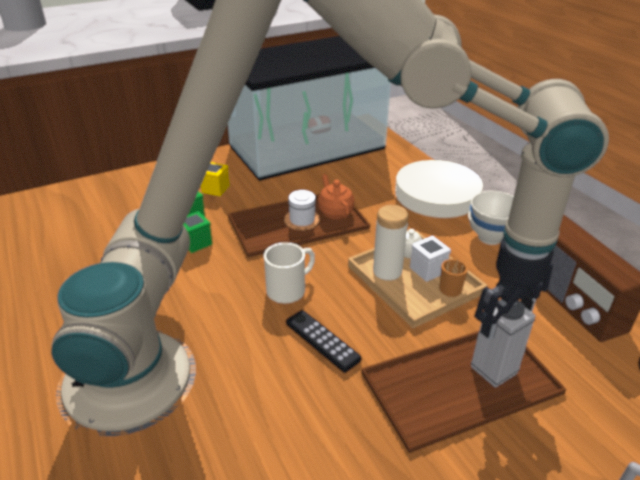

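>>> {"op": "arm_command", "data": {"commands": [[7.2,[0,0,0],0],[6.4,[0,0,0],0],[6,[0,0,0],0],[5,[0,0,0],0],[5,[0,0,0],0],[5,[0,0,0],0],[5,[0,0,0.5],0],[5,[0,0,1],0],[5,[0,0,1.5],0],[5,[0,0,2],0],[5,[0,0,1],0],[5,[0,0,0],0]]}}

```text
clock: 40.15
position: [0.573, -0.28, 0.179]
ee_rot: [-0.705, 0.706, 0.046, -0.044]
contact_force: [-0.5, 0.1, -3.6]
width: 0.0575
```

Run:
```python
from h import *
st()
```

```text
t 40.15 pos [ 573. -280.  179.] jaw deg 7.34 down [ 0.003 -0.002 -1.   ] F [-0.5  0.1 -3.6] w 57.5 q [-0.56  0.41  1.48  0.    1.25 -0.69]
```

>>> {"op": "arm_command", "data": {"commands": [[5,[-0.2,0.7,1.5],0],[5,[-0.2,1.5,0],0],[5,[-0.2,3,0],0],[5,[-0.2,3,0],0],[5,[-0.2,3,0],0],[5,[-0.2,3,0],0],[5,[-0.2,3,0],0],[5,[-0.1,2.5,0],0],[5,[-0.1,1.5,0],0],[5,[-0.1,1,0],0],[5,[0,0,0],0],[5,[0,0,0],0]]}}

```text
clock: 41.35
position: [0.5552, -0.0582, 0.1923]
ee_rot: [-0.705, 0.706, 0.045, -0.045]
contact_force: [-0.2, 0.5, -4.0]
width: 0.0573
```

>>> {"op": "arm_command", "data": {"commands": [[5,[0,0,-2],0],[5,[0,0,-1.5],0],[5,[0,0,0],0],[5,[0,0,0],0]]}}

```text
clock: 41.75
position: [0.5553, -0.0586, 0.1573]
ee_rot: [-0.706, 0.706, 0.045, -0.045]
contact_force: [0.1, 0.8, -3.6]
width: 0.0574
```

Run:
```python
from h import *
st()
```

```text
t 41.75 pos [555.3 -58.6 157.3] jaw deg 7.27 down [-0. -0. -1.] F [ 0.1  0.8 -3.6] w 57.4 q [-0.23  0.32  1.68 -0.    1.14 -0.36]
```

>>> {"op": "arm_command", "data": {"commands": [[5,[0.15,0,-1],0],[5,[0,0,-1],0],[5,[0,0,-0.7],0],[5,[0,0,-0.4],0],[5,[0,0,-0.2],0],[5,[0,0,0],0]]}}

```text
clock: 42.35
position: [0.5564, -0.0574, 0.124]
ee_rot: [0.706, -0.706, -0.045, 0.045]
contact_force: [-1.0, 0.0, -3.1]
width: 0.0578
```

>>> {"op": "arm_command", "data": {"commands": [[5,[0,0,-0.1],0],[5,[0,0,-0.1],0],[5,[0,0,0],0]]}}

```text
clock: 42.65
position: [0.5566, -0.0575, 0.1224]
ee_rot: [-0.706, 0.706, 0.045, -0.045]
contact_force: [1.1, 0.2, -4.1]
width: 0.0575
```

>>> {"op": "arm_command", "data": {"commands": [[5,[0,0,-0.1],0],[5,[0,0,0],0]]}}

```text
clock: 42.85
position: [0.5565, -0.0575, 0.1213]
ee_rot: [0.706, -0.706, -0.045, 0.045]
contact_force: [0.5, 0.4, -3.4]
width: 0.0578
```

>>> {"op": "arm_command", "data": {"commands": [[5,[0,0,-0.1],0],[5,[0,0,0],0]]}}

```text
clock: 43.05
position: [0.5565, -0.0575, 0.1202]
ee_rot: [0.706, -0.706, -0.045, 0.045]
contact_force: [0.5, 0.2, -3.5]
width: 0.0579
```

>>> {"op": "arm_command", "data": {"commands": [[5,[0,0,-0.1],0],[5,[0,0,0],0]]}}

```text
clock: 43.25
position: [0.5566, -0.0576, 0.1198]
ee_rot: [-0.706, 0.706, 0.045, -0.045]
contact_force: [-1.1, 0.5, -0.4]
width: 0.0574
```

>>> {"op": "arm_command", "data": {"commands": [[5,[0,0,-0.1],0],[5,[0,0,0],0]]}}

```text
clock: 43.45
position: [0.5566, -0.0576, 0.1198]
ee_rot: [-0.706, 0.706, 0.046, -0.045]
contact_force: [-3.1, 0.5, 6.0]
width: 0.0575
```

Seated. Release, rise and move clear.

>>> {"op": "arm_command", "data": {"commands": [[6,[0,0,0.1],0],[6.5,[0,0,0],0],[7.5,[0,0,0],0],[8.5,[0,0,0],0],[8.5,[0,0,0],0],[8.5,[0,0,1],0],[8.5,[0,0,3],0],[8.5,[0,0,4],0],[8.5,[0,0,4],0],[8.5,[0,0,0],0]]}}

```text
clock: 44.45
position: [0.56, -0.0583, 0.2462]
ee_rot: [-0.704, 0.707, 0.05, -0.041]
contact_force: [1.3, -0.1, 0.6]
width: 0.085
```

Run:
```python
from h import *
st();d=snap("wrist",22)
print(blobs(d,.140,.175,(.5,.6,-.12,0),.148,20))
```

```text
t 44.45 pos [560.  -58.3 246.2] jaw deg 7.34 down [ 0.013 -0.003 -1.   ] F [ 1.3 -0.1  0.6] w 85.0 q [-0.23  0.25  1.54  0.    1.33 -0.36]
[{'uv': array([309.8, 244.5]), 'cen': array([556.1, -56.5]), 'mec': array([556.6, -58.2,  78.3]), 'rect': [array([556.3, -57.6]), array([57.1, 58.4]), 7.0], 'z': 148.5, 'col': array([151. , 146.5, 147. ])}, {'uv': array([314.9, 164.5]), 'cen': array([552.8,  -1.8]), 'mec': array([552.4,  -0.9,  21.3]), 'rect': [array([552.4,  -1.8]), array([21.3,  2.1]), 0.1], 'z': 155.1, 'col': array([151., 121.,  89.])}]
```

>>> {"op": "arm_command", "data": {"commands": [[8.5,[-1,-3,0],0],[8.5,[-2,-4,0],0],[8.5,[-2,-4,0],0],[8.5,[-2,-4,0],0],[8.5,[-2,-4,0],0],[8.5,[-2,-4,0],0],[8.5,[-1,-2,0],0],[8.5,[0,0,0],0],[8.5,[0,0,0],0]]}}

```text
clock: 45.4
position: [0.436, -0.3071, 0.2383]
ee_rot: [0.707, -0.705, -0.044, 0.045]
contact_force: [-0.4, 1.0, -0.1]
width: 0.0854
```

Run:
```python
from h import *
st();d=snap("top",23);snap("side",23)
print("cap/can",blobs(d,.152,.175,(.5,.6,-.12,.1),.158,20))
print("tin",blobs(d,.138,.152,(.5,.6,-.12,0),.148,20))
print("low",blobs(d,.055,.085,(.59,.68,-.13,.1),.071,20))
print("tea",blobs(d,.055,.085,(.44,.515,.24,.32),.076,20))
```

```text
t 45.4 pos [ 436.  -307.1  238.3] jaw deg 7.25 down [-0.001  0.002 -1.   ] F [-0.4  1.  -0.1] w 85.4 q [-0.74  0.22  1.61  0.    1.32 -0.87]
cap/can [{'uv': array([428.3, 181. ]), 'cen': array([556.5, -59.5]), 'mec': array([556.2, -59.2,  43.2]), 'rect': [array([556.5, -59.8]), array([41.2, 39.7]), 88.3], 'z': 158.7, 'col': array([89., 84., 79.])}, {'uv': array([383.5, 184.7]), 'cen': array([551.7,  28.3]), 'mec': array([551.2,  28.3,  60.8]), 'rect': [array([551.2,  28.2]), array([56.6, 59.6]), 87.7], 'z': 156.7, 'col': array([195., 155., 104.])}]
tin [{'uv': array([426.5, 182.5]), 'cen': array([555.8, -58.4]), 'mec': array([555.5, -58. ,  79.1]), 'rect': [array([555.6, -58. ]), array([58.9, 60. ]), 7.0], 'z': 146.7, 'col': array([173., 169., 162.])}]
low [{'uv': array([360.4, 160.5]), 'cen': array([625.2,  61.1]), 'mec': array([623.5,  61.9,  37.8]), 'rect': [array([624.2,  62.1]), array([34.6, 35.3]), 87.7], 'z': 58.1, 'col': array([227., 224., 203.])}, {'uv': array([392.7, 157.6]), 'cen': array([629.6,  -9. ]), 'mec': array([629.3,  -8.8,  78.8]), 'rect': [array([628.8,  -8.3]), array([59.5, 59.4]), 4.2], 'z': 71.1, 'col': array([182.5, 180. , 174. ])}, {'uv': array([424.4, 155.1]), 'cen': array([633. , -77.7]), 'mec': array([633. , -77.5,  54. ]), 'rect': [array([633.2, -77.9]), array([49.7, 53.2]), 87.2], 'z': 65.5, 'col': array([142.,  96.,  60.])}]
tea [{'uv': array([260. , 231.7]), 'cen': array([476. , 280.6]), 'mec': array([475.8, 280.7,  61.6]), 'rect': [array([476. , 280.1]), array([60.6, 58.4]), 43.6], 'z': 72.8, 'col': array([231., 233., 231.])}]
```

View pics/top23.png

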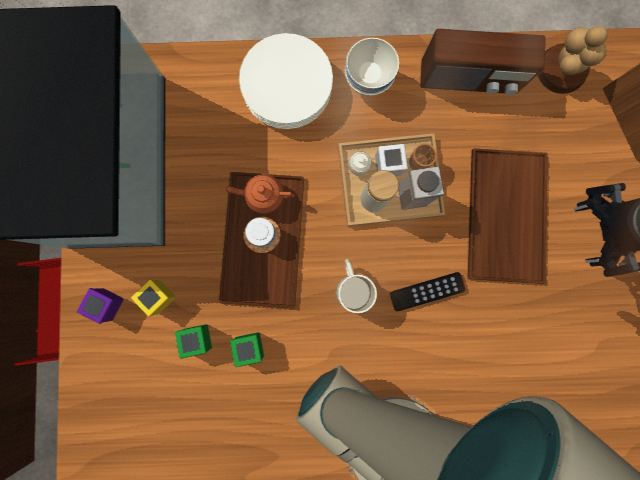

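View pics/side23.png

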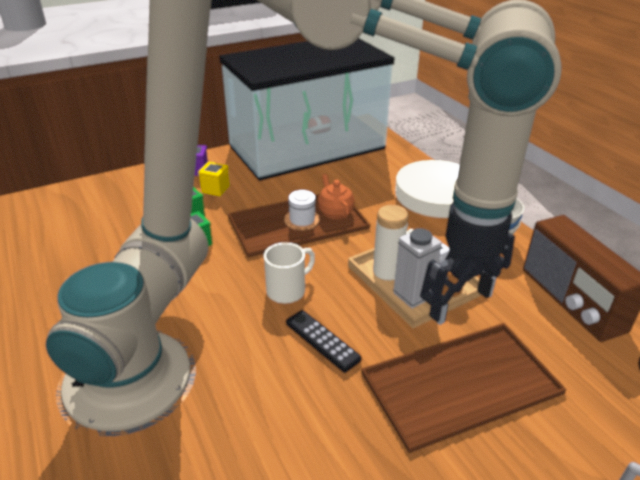

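```bash
python3 -c "
from rig import manip
print(manip.sign_off())"
```

```text
the job is handed in; nothing more can be done
None
```

The sideboard is changed over to tea, and I handed the job in at about 45 s of the 136 s allowed. I worked in this order:
1. The tall tin and then the canister went onto the empty tray.
2. The round tea tin went onto the cork coaster.
3. The white coffee tin went into the tea tin's old place in the rack.
4. The canister and then the tall tin went back where they stood.

**Last checks (top and side cameras):**
- **Upright and clear:** everything stands upright, the serving tray is empty again, and the gripper is open and well away from everything.
- **Tall tin:** about 1 mm from where it started, at the same angle.
- **Canister:** the top view puts it about 2.5 mm off in y, while the wrist view taken just after placing put it within 1 mm. The cameras are only calibrated to about 2 mm.
- **Coffee tin:** about 2 mm from the tea tin's old place.
- **Tea tin:** about 3 mm off the coaster's centre in the top view and 2 mm in the wrist view, fully on the cork.
- **Sugar bowl and toothpick cup:** where they were, within camera noise.

I pressed each thing lightly onto its surface before letting go, with readings up to about 12 N at the wrist. No check failed.

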